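# Set out the stone-massage corner

## Task

Get the massage corner ready: unscrew the lid of the oil jar with repeated twists until it lifts free and set it right way up on the cork block, and only after that dip the wooden dipper head-down into the open jar for a moment, so that its thick head goes most of the way below the rim, and stand it upright on the round coaster. Lay every massage stone that is on the rack flat on the floor of the wooden tray, at any time in the job, and leave the cup, bowl and roller where they are.

Things in the scene. Friction and masses are not known exactly. Their poses are not given: they have to be found in the camera images.
- lid_mid (a point): the jar's round knurled aluminium screw lid, 66 mm across, 40 mm tall, 0.12 kg, flat top, hollow below (top 14 mm solid). The point: on its axis, 20 mm above its lower rim, which sits 78 mm above the jar's foot; z up. Stiff (about 0.25 N m), it loosens counterclockwise seen from above and is held down until turned about 5.4 rad, nearly a full turn, to a stop; then it lifts straight off
- jar_thread (a joint): how far the lid has been unscrewed, rad: 0 fully tight, grows counterclockwise seen from above; from about 5.4 the lid is free to lift, 5.6 is the stop. It turns at the same height
- jar_mouth (a point): centre of the white ceramic jar's round mouth, at rim height, 102 mm above its foot; z up, on the lid's axis. Mouth 37 mm wide inside, jar 90 mm wide below a sloping shoulder (60 to 75 mm up), inner floor 96 mm below the rim. Held fast in a wooden collar on the lower tier: it cannot move or turn
- block_top (a point): centre of the top face of the large cork yoga block, 227 mm (its x) by 120 mm (its y), 75 mm high, lying on the rack's lower tier, too heavy to shift; z up
- tray: shallow square light-wood tray on the lower tier, 196 mm by 196 mm outside, walls 6 mm thick and 20 mm high; origin at the centre of its underside, x and y along its sides, z up; its floor is 6 mm thick. Fixed
- coaster_top (a point): centre of the top of the flat round blue-glazed ceramic coaster, 90 mm diameter, 8 mm thick, on the lower tier; z up. Fixed
- dipper_mid (a point): turned wooden oil dipper standing on the upper tier on its flat thick head, 135 mm tall, 0.06 kg: head at the bottom 26 mm across and 30 mm high, neck 12 mm, straight round handle 18 mm across from 45 to 135 mm above the foot. The point: on its axis half-way up, 67.5 mm above the foot; z along it to the handle end
- dipper_tip (a point): centre of the flat underside (foot) of the dipper's head; z along the dipper, up to the handle end
- stone1_mid (a point): smooth dark basalt massage stone, oval from above with straight parallel long sides, 75 mm long, 50 mm wide, 32 mm thick, rounded edges, about 0.22 kg, lying flat on the upper tier. The point: its centre, 16 mm above its underside; x along its length, y across its width, z up. Absent in some starts
- stone2_mid (a point): smooth dark basalt massage stone, oval from above with straight parallel long sides, 75 mm long, 50 mm wide, 32 mm thick, rounded edges, about 0.22 kg, lying flat on the upper tier. The point: its centre, 16 mm above its underside; x along its length, y across its width, z up. Absent in some starts
- stone3_mid (a point): smooth dark basalt massage stone, oval from above with straight parallel long sides, 75 mm long, 50 mm wide, 32 mm thick, rounded edges, about 0.22 kg, lying flat on the upper tier. The point: its centre, 16 mm above its underside; x along its length, y across its width, z up. Absent in some starts
- cup: bystander: white ceramic cup, 80 mm wide, 85 mm tall, loose at the left end of the upper tier (the robot's left); origin under its centre. Leave alone
- coconut_bowl: bystander: coconut shell bowl, 116 mm wide, 50 mm tall, loose at the right end of the upper tier; origin under its centre. Leave alone
- roller: bystander: green plastic peanut massage roller, 146 mm long, 66 mm thick, lying along y at the back of the upper tier; origin under its centre. Leave alone
Mind the look-alikes: they are no part of the job. Leave any pink look-alike of the part that bears stone3_mid alone. Of the things that look like the part that bears dipper_mid, the larger one is meant.

How it is judged:
By the outcome, as a careful person would: the job done as asked, in the order asked, and still so for the second after the job is handed in, with the robot touching nothing.
Of stone1, stone2, stone3 only 2 to 3 are there at a start; the rules pass over those that are not, and their reading is None.
At some moment in a run one of stone1, stone2, stone3 may be knocked a few centimetres aside while the robot is not near it.
It also fails if it takes over 210 s, if anything falls off the work surface, if the arm or the gripper's body presses on something with over 40 N, if the wrist force passes 120 N, or if a joint passes its speed limit or range.

## Robot

A 6-joint arm with a two-finger parallel gripper is mounted at the origin on the work surface. World frame = base frame: x ahead of the robot, y to its left, z up, the work surface at z = 0. Lengths are in m, angles in rad, forces in N, time in s.
With the tool pointing down it reaches from about 0.3 to 0.775 m from the base axis. Payload 14.6 kg.
Tool frame: the origin (TCP) lies on the centre line of the jaws, within the pads' length; the fingertips stand 19 mm ahead of it and the grasp point (between the pads) is the TCP; z points along the fingers, y is the direction in which the jaws open and shut (so a half turn about z gives the same grasp; the last joint's range is limited). The gripper opens to 94 mm and grips with 3 to 60 N. Pads are 16 mm wide; open, the fingers measure 119 mm over their backs; the gripper's body (75 mm by 177 mm) begins 78 mm behind the grasp point.
Start: joints at [-1.222, 0.3, 1.521, -0, 1.321, -0.067], TCP at [0.222, -0.503, 0.192] pointing down, gripper open.
Joint ranges: [-3.03, 3.03], [-0.79, 2.21], [0.23, 2.52], [-1.04, 4.18], [0, 3.07], [-2.55, 2.55]. Speed limits (rad/s): [2.22, 2.22, 2.57, 3.14, 3.14, 3.14].

## Interface

Orientations are given as [roll, pitch, yaw] about the fixed x, y, z axes, in that order (R = Rz(yaw) Ry(pitch) Rx(roll)).
In Python, from station import ctrl gives the robot as it stands. The module is installed in compiled form; this text tells all that it offers.
- The arm moves only by the shell command python3 -m creep 'ROWS' [FORCE]. ROWS is a JSON object of lists of equal length, an entry for each row: "translation": the shift along the world's x, y, z in mm, a list of three; "yaw": the turn about the world's z in rad; "gripper": the closure in counts, from 0 (fully open) to 255 (shut). A call has 1 to 5 rows; each row is the pose to reach, as a shift and turn from the pose measured when the call began; what a row does not reach only later rows make up. A row lasts 1/12 s, in which the tool goes at most 41.7 mm and 7.16 degrees, less where a joint would pass 70% of its speed; a pose out of reach is approached as far as the arm can. A call with a gripper value outside its range is refused whole. The fingers move at their own pace and stop on an object; FORCE is the grip in N (left out, the last holds). Time passes only in rows, so rows that repeat a pose let the fingers close. It gives the time, the measured TCP pose, the force and the opening at its end, in the units of the state.
- ctrl.get_obs(): the state, without advancing time (a new reading comes with each control period).
- ctrl.camera(name): name is "scene" or "side" or "wrist"; returns a dict with "pixels" (400x640x3 uint8, red, green, blue), "depth" (400x640 float32, m along the optical axis (not along the pixel's ray), 0 where there is no reading), "fx", "fy", "cx", "cy" (pixels), "dist" ([k1, k2, p1, p2, k3] as OpenCV has them; the pictures are not rectified), "R" (3x3) and "t" (3): a world point X has camera coordinates R X + t; the wrist camera has in their place "tool_from_camera" (4x4, takes a point from camera to tool coordinates, whose origin is the TCP and whose axes are the flange's). Camera axes: x right, y down, z forward; pixel columns grow to the right and rows downward; lengths in m; the calibration is good to about 2 mm. A picture is of the moment at which its call begins: read the wrist's pose just before it.
- ctrl.hand_in(): hands the job in, once; it reports no verdict.
The state is a dict: "time_s": time; "qpos": joint angles; "joint_vel": joint speeds; "tau": joint torques, N m; "ee_pos": TCP position; "eef_rot": TCP orientation; "force": force on the tool from outside, world axes, zero at the start; "moment": the same for the moment, N m; "grip_width": finger opening in m.
Only numpy, scipy, OpenCV 4.12 (cv2) and the standard library are available. Lean on these libraries where they do the work, as an engineer would, in place of code of your own. Each camera call takes 0.05 s, during which the arm holds its last target. There are 200 camera calls.

## Working session

There is one attempt and no reset: what is moved stays moved. The work goes in short steps, Python scripts to look and compute and a shell command to move; the robot and the scene stay as the last step left them, time stands still between calls to the robot, and variables do not carry over. Pictures are saved under pics/ and viewed, about 12 in all and at most 16, crops included, and the job is handed in when it is done.

```bash
mkdir -p pics
cat > h.py <<'E'
import numpy as np, cv2
from station import ctrl
from scipy.spatial.transform import Rotation as Ro
def cam(n):
    o=ctrl.get_obs(); c=ctrl.camera(n)
    if n=='wrist':
        T=np.eye(4); T[:3,:3]=Ro.from_euler('xyz',o['eef_rot']).as_matrix(); T[:3,3]=o['ee_pos']
        M=np.linalg.inv(T@np.array(c['tool_from_camera'])); c['R']=M[:3,:3]; c['t']=M[:3,3]
    c['K']=np.array([[c['fx'],0,c['cx']],[0,c['fy'],c['cy']],[0,0,1]]); c['R']=np.array(c['R']); c['t']=np.array(c['t']).ravel(); c['dist']=np.array(c['dist'],float)
    return c
def save(c,f,box=None,s=1):
    p=c['pixels'][...,::-1]
    if box: p=p[box[1]:box[3],box[0]:box[2]]
    cv2.imwrite('pics/'+f,cv2.resize(p,None,fx=s,fy=s,interpolation=cv2.INTER_CUBIC))
def plane(c,uv,z):
    n=cv2.undistortPoints(np.array(uv,float).reshape(-1,1,2),c['K'],c['dist']).reshape(-1,2)
    d=np.c_[n,np.ones(len(n))]@c['R']; o=-c['R'].T@c['t']
    return o+d*((z-o[2])/d[:,2])[:,None]
def cloud(c):
    h,w=c['depth'].shape; v,u=np.mgrid[:h,:w]
    n=cv2.undistortPoints(np.stack([u,v],-1).reshape(-1,1,2).astype(float),c['K'],c['dist']).reshape(-1,2)
    P=(np.c_[n,np.ones(len(n))]*c['depth'].reshape(-1,1)-c['t'])@c['R']
    P[c['depth'].ravel()==0]=np.nan
    return P.reshape(h,w,3)
E
python3 - <<'E'
from h import *
o=ctrl.get_obs(); print(o)
for n in ['scene','side']:
    c=cam(n); save(c,n+'0.png',s=1.25); print(n,-c['R'].T@c['t'],c['R'][2])
E
```

```text
{'time_s': 0.0, 'qpos': array([-1.22159485e+00,  3.00456523e-01,  1.52159279e+00, -1.24399275e-05,
        1.32070469e+00, -6.65891138e-02]), 'joint_vel': array([-0.00012833,  0.00209373, -0.00034271,  0.00161435,  0.00222002,
        0.00150163]), 'tau': array([ 1.56609127e-03, -5.31807196e+01, -3.52736557e+01,  7.09055574e-02,
        2.44342204e-02, -5.22872779e-05]), 'ee_pos': array([ 0.22205431, -0.50287048,  0.19158938]), 'eef_rot': array([-3.14043307e+00, -6.52535696e-05,  4.15793636e-01]), 'force': array([ 0.08367539, -0.55027629,  0.3095686 ]), 'moment': array([-0.01740189,  0.05606623,  0.01236255]), 'grip_width': 0.09391932280808948}
scene [ 0.95250695 -0.44157809  1.10526452] [-0.38634375  0.38502324 -0.83815011]
side [0.0691356  0.90649798 1.21488846] [ 0.31312878 -0.6093137  -0.72848279]
```

View pics/scene0.png

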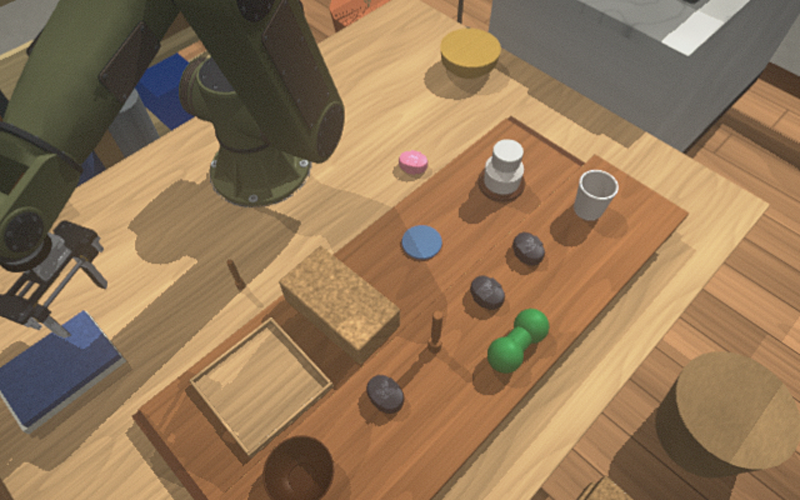

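View pics/side0.png

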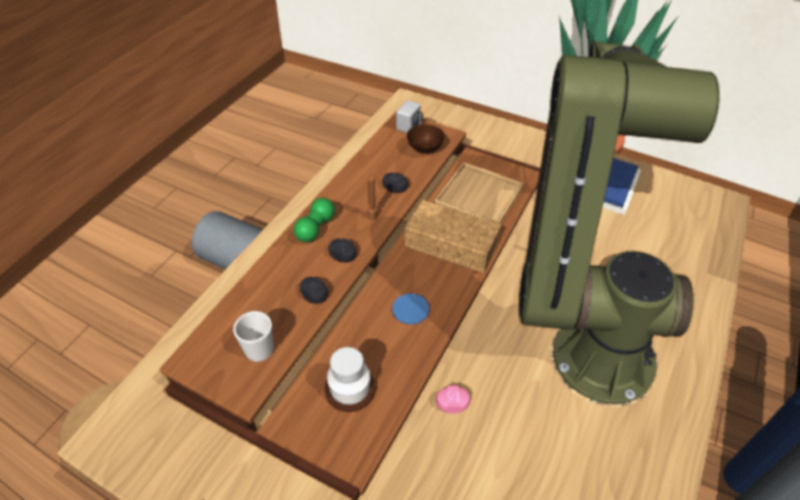

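Scene (in 800x500 pixels): lid (508,150), cup (597,192), coaster (422,243), block (340,300), tray (260,385), roller (520,340), bowl (298,470).
Candidates: the dipper is the upright one at (437,330) or the small stick at (235,275) off the rack. Stones are dark ones at (487,291), (528,248) and (385,394); the pink one at (413,162) is a decoy. I'll measure these and check in a crop.

```bash
cat > meas.py <<'E'
from h import *
def stones(c,P):
    hsv=cv2.cvtColor(c['pixels'],cv2.COLOR_RGB2HSV); x=P
    m=((hsv[...,1]<90)&(hsv[...,2]<110)&(x[...,0]>.3)&(x[...,0]<.9)&(abs(x[...,1])<.6)&(x[...,2]>.02)&(x[...,2]<.15)).astype(np.uint8)
    m=cv2.morphologyEx(m,cv2.MORPH_OPEN,np.ones((3,3)))
    return blobs(m,P)
def blobs(m,P,mn=60):
    n,l,s,ce=cv2.connectedComponentsWithStats(m.astype(np.uint8)); out=[]
    for i in range(1,n):
        if s[i,4]<mn: continue
        p=P[l==i]; p=p[~np.isnan(p).any(1)]
        out.append((ce[i],s[i,4],p))
    return out
def rect(p):
    r=cv2.minAreaRect((p[:,:2]*1000).astype(np.float32)); return np.round(r[0],1),np.round(r[1],1),round(r[2],1)
E
python3 - <<'E'
from meas import *
np.set_printoptions(precision=4,suppress=True)
for n in ['scene','side']:
    c=cam(n); P=cloud(c); print('==',n)
    for ce,a,p in stones(c,P): 
        zt=np.percentile(p[:,2],95); print('stone?',ce,a,'zmax',zt,rect(p[p[:,2]>zt-.03]))
    hsv=cv2.cvtColor(c['pixels'],cv2.COLOR_RGB2HSV);H,S,V=[hsv[...,i].astype(int) for i in range(3)]
    inx=(P[...,0]>.15)&(P[...,0]<.95)&(abs(P[...,1])<.65)&(P[...,2]>-.02)&(P[...,2]<.3)
    for nm,m in dict(blue=(H>95)&(H<125)&(S>80)&inx,pink=(H>150)&(H<175)&(S>80)&inx,green=(H>45)&(H<85)&(S>130)&inx,white=(S<40)&(V>110)&inx&(P[...,1]>0)).items():
        for ce,a,p in blobs(m,P,80):
            zt=np.percentile(p[:,2],97); q=p[p[:,2]>zt-.006]; print(nm,ce,a,'z',zt,np.median(p[:,2]),rect(q),len(q))
    # heights maps: rack tiers
    z=P[...,2][inx]; h,e=np.histogram(z,bins=np.arange(-.02,.3,.004)); print([(round(e[i],3),h[i]) for i in np.argsort(-h)[:10]])
    if n=='scene':
        save(c,'crop.png',(170,190,400,310),3.2)
        for (u,v) in [(437,315),(435,348),(235,262),(240,288),(260,385),(340,300),(422,243),(460,350),(508,150)]:
            print((u,v),P[int(v/1.25),int(u/1.25)])
E
```

```text
== scene
stone? [420.5123 197.7418] 244 zmax 0.12492596016597939 (array([666.1, 202.7]), array([39.4, 68.9]), 68.5)
stone? [388.0574 234.5438] 331 zmax 0.1252919706550767 (array([675. ,  63.2]), array([39.5, 70.5]), 79.7)
stone? [307.482  314.5369] 583 zmax 0.12528817417797125 (array([ 682.1, -217.6]), array([48.6, 72.3]), 87.9)
blue [337.3406 193.2125] 593 z 0.04219250569432787 0.03820934744164657 (array([467.2, 100.5]), array([84.1, 83.6]), 55.1) 497
blue [ 70.5472 272.    ] 106 z 0.04175712642019913 0.03833072385268156 (array([ 159.5, -545. ]), array([19. , 47.5]), 0.4) 92
pink [329.4783 126.9627] 161 z 0.036518816604814035 0.031175685370023826 (array([273.6, 267.1]), array([57.6, 47. ]), 20.5) 96
white [403.4528 133.6944] 985 z 0.15063909901384304 0.09994659769710214 (array([482.6, 359.8]), array([62.5, 64.9]), 41.2) 324
white [476.5175 153.9763] 887 z 0.17627419382638698 0.1489500707836865 (array([690.2, 396.4]), array([77.9, 78.4]), 53.1) 165
[(np.float64(0.088), np.int64(20948)), (np.float64(0.0), np.int64(18773)), (np.float64(-0.004), np.int64(15072)), (np.float64(0.028), np.
[... 1305 characters left out ...]
.14241995791499337 (array([780.1,  33.3]), array([ 38. , 115.6]), 1.8) 121
white [203.1372 267.5874] 904 z 0.1766260207669765 0.14493680987362653 (array([688.7, 400.6]), array([77.2, 77.9]), 59.7) 151
white [278.2991 300.7009] 1197 z 0.15095034432155133 0.11057465305082492 (array([480.5, 363.7]), array([62.9, 65.6]), 37.7) 399
[(np.float64(0.0), np.int64(11009)), (np.float64(0.028), np.int64(10038)), (np.float64(0.088), np.int64(9227)), (np.float64(-0.004), np.int64(9169)), (np.float64(0.032), np.int64(5020)), (np.float64(0.092), np.int64(3761)), (np.float64(0.024), np.int64(3373)), (np.float64(0.084), np.int64(3315)), (np.float64(0.004), np.int64(1954)), (np.float64(0.036), np.int64(1475))]
```

View pics/crop.png

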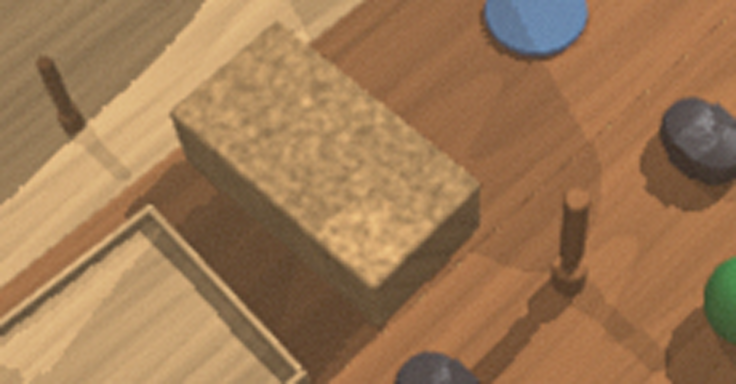

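The large upright dipper at crop (573,245), about 134 mm tall on the upper tier, is the one meant. The smaller one lies off the rack at (60,100). The heights agree: lid top 0.150 = 0.032 + 0.118, stone tops 0.125. Next is the lid.

```bash
python3 -m creep '{"translation":[[0,0,40],[0,0,80],[0,0,110],[12,38,110],[23,77,110]],"yaw":[0,0,0,0,0],"gripper":[0,0,0,0,0]}' 40
python3 -m creep '{"translation":[[60,200,0],[60,200,0],[60,200,0],[60,200,0],[60,200,0]],"yaw":[0,0,0,0,0],"gripper":[0,0,0,0,0]}'
python3 -m creep '{"translation":[[60,200,0],[60,200,0],[60,200,0],[60,200,0],[60,200,0]],"yaw":[-0.1,-0.2,-0.3,-0.3,-0.3],"gripper":[0,0,0,0,0]}'
```

```text
time_s: 0.62
ee_pos: [0.2451, -0.4262, 0.3028]
eef_rot: [3.14, -0.0, 0.414]
force: [1.0, 0.2, 0.1]
grip_width: 0.0946
time_s: 1.03
ee_pos: [0.3049, -0.2245, 0.3027]
eef_rot: [3.14, -0.0, 0.413]
force: [0.7, 0.2, 0.0]
grip_width: 0.0941
time_s: 1.45
ee_pos: [0.3586, -0.0442, 0.3029]
eef_rot: [3.14, -0.001, 0.11]
force: [1.0, -1.2, -0.2]
grip_width: 0.0938
```

```bash
python3 -m creep '{"translation":[[60,200,0],[60,200,0],[60,200,0],[60,200,0],[60,200,0]],"yaw":[-0.1,-0.2,-0.26,-0.26,-0.26],"gripper":[0,0,0,0,0]}'
python3 -m creep '{"translation":[[60,205,-30],[60,205,-30],[60,205,-30],[60,205,-30],[60,205,-30]],"yaw":[0,0,0,0,0],"gripper":[0,0,0,0,0]}'
python3 - <<'E'
from meas import *
np.set_printoptions(precision=4,suppress=True)
print(ctrl.get_obs()['qpos'],ctrl.get_obs()['ee_pos'])
c=cam('wrist');save(c,'w1.png');P=cloud(c)
m=(abs(P[...,2]-.150)<.005)
for ce,a,p in blobs(m,P,300): print(ce,a,rect(p),np.median(p[:,2]),cv2.minEnclosingCircle((p[:,:2]*1e3).astype(np.float32)))
E
```

```text
time_s: 1.87
ee_pos: [0.4138, 0.1418, 0.303]
eef_rot: [3.14, -0.001, -0.15]
force: [0.7, -1.1, 0.2]
grip_width: 0.0937
time_s: 2.28
ee_pos: [0.4712, 0.34, 0.2737]
eef_rot: [3.14, -0.001, -0.15]
force: [0.6, -1.8, 0.4]
grip_width: 0.094
[ 0.5631  0.3251  1.3009 -0.0023  1.516   2.2842] [0.4712 0.34   0.2737]
[285.313  185.1022] 3808 (array([482., 364.]), array([64.6, 64.9]), 34.6) 0.1485744090192239 ((481.6610412597656, 364.12860107421875), 32.98799133300781)
```

View pics/w1.png

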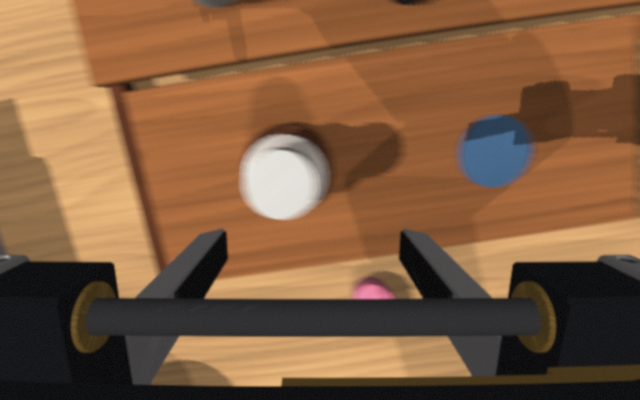

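The wrist view shows the lid at (285,175), the coaster at (495,150) and the pink stone at (372,290). The lid axis is at about (0.482, 0.364) with radius 33 mm, which agrees with the fixed cameras to 2 mm. Descend and grip.

```bash
python3 -m creep '{"translation":[[11,24,0],[11,24,-35],[11,24,-75],[11,24,-110],[11,24,-120]],"yaw":[0,0,0,0,0],"gripper":[0,0,0,0,0]}'
python3 -m creep '{"translation":[[0,0,-10],[0,0,-20],[0,0,-20],[0,0,-20],[0,0,-20]],"yaw":[0,0,0,0,0],"gripper":[0,0,60,60,60]}'
python3 -m creep '{"translation":[[0,0,0],[0,0,0],[0,0,0],[0,0,0],[0,0,0]],"yaw":[0,0,0,0,0],"gripper":[150,150,150,150,150]}' 30
python3 - <<'E'
from station import ctrl; o=ctrl.get_obs(); print(o['qpos'],o['ee_pos'],o['force'],o['moment'])
E
```

```text
time_s: 2.75
ee_pos: [0.4805, 0.3675, 0.1443]
eef_rot: [3.132, 0.009, -0.148]
force: [0.0, -0.0, -0.5]
grip_width: 0.0945
time_s: 3.17
ee_pos: [0.4812, 0.3679, 0.126]
eef_rot: [3.134, 0.007, -0.148]
force: [0.1, 0.0, -1.2]
grip_width: 0.0775
time_s: 3.58
ee_pos: [0.4814, 0.3664, 0.1273]
eef_rot: [3.132, 0.006, -0.148]
force: [-3.6, -13.1, 8.6]
grip_width: 0.065
[ 0.5915134   0.48509994  1.41942639 -0.00331056  1.24858476  2.31145423] [0.4814223 0.3664124 0.1273138] [ -3.59702757 -13.09670245   8.59472674] [-2.61273565e+00  8.34226979e-01  1.16633587e-03]
```

```bash
python3 -m creep '{"translation":[[0,0,0],[0,-2,6],[0,-2,6],[0,-2,6],[0,-2,6]],"yaw":[0,0,0,0,0],"gripper":[55,55,55,55,55]}' 40
python3 -m creep '{"translation":[[0,0,0],[0,0,0],[0,0,0],[0,0,0],[0,0,0]],"yaw":[0,0,0,0,0],"gripper":[150,150,150,150,150]}' 40
python3 - <<'E'
from station import ctrl; o=ctrl.get_obs(); print(o['qpos'],o['ee_pos'],o['force'],o['moment'])
E
```

```text
time_s: 4.0
ee_pos: [0.4814, 0.3646, 0.1335]
eef_rot: [3.132, 0.006, -0.148]
force: [0.8, 0.4, -0.7]
grip_width: 0.0735
time_s: 4.42
ee_pos: [0.4822, 0.3702, 0.135]
eef_rot: [-3.138, 0.003, -0.147]
force: [6.8, 52.2, -4.8]
grip_width: 0.0445
[0.59252174 0.47660603 1.41320431 0.00456626 1.25171934 2.30865879] [0.48216963 0.37020854 0.13500755] [ 6.79709576 52.21317974 -4.79725696] [ 9.84938434e+00 -1.38381042e+00 -7.71775296e-03]
```

Run:
```python
from h import *
a=cam('scene'); b=cam('side')
A=cv2.resize(a['pixels'][60:180,330:490],None,fx=3,fy=3,interpolation=2); B=cv2.resize(b['pixels'][230:350,190:350],None,fx=3,fy=3,interpolation=2)
cv2.imwrite('pics/g1.png',np.vstack([A,B])[...,::-1][:, :]) if 0 else cv2.imwrite('pics/g1.png',cv2.resize(np.hstack([A,B])[...,::-1],(800,300)))
```

```text
(no output)
```

View pics/g1.png

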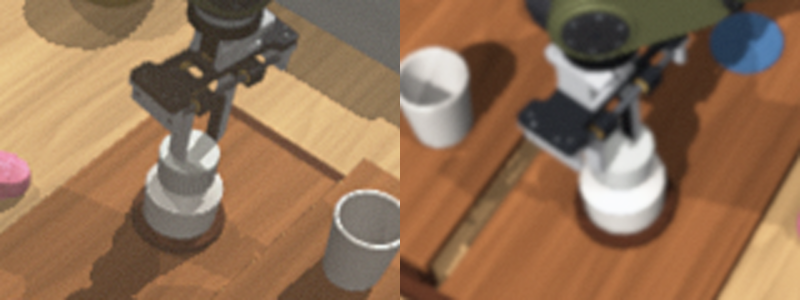

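The left picture shows the finger tips near (185,150) and (215,135), ending around the lid's top edge rather than down its sides. The width of 44 mm also says this isn't a diametral grip. I'll check finger positions from depth before going on.

Run:
```python
from meas import *
np.set_printoptions(precision=4,suppress=True)
o=ctrl.get_obs();print(o['ee_pos'],o['eef_rot'],o['grip_width'])
for n in ['scene','side']:
    c=cam(n);P=cloud(c); R=np.linalg.norm(P[...,:2]-[.482,.364],axis=-1)<.075
    for z0 in np.arange(.105,.235,.01):
        p=P[R&(P[...,2]>=z0)&(P[...,2]<z0+.01)]
        if len(p)>3: print(n,round(z0,3),len(p),p.min(0)[:2],p.max(0)[:2],p.mean(0)[:2])
    save(c,f'g2{n}.png',(380,80,450,160) if n=='scene' else (240,250,320,330),7)
a=cv2.imread('pics/g2scene.png');b=cv2.imread('pics/g2side.png');h=min(len(a),len(b));cv2.imwrite('pics/g2.png',cv2.resize(np.hstack([a[:h],b[:h]]),(800,int(h*800/(a.shape[1]+b.shape[1])))))
```

```text
[0.4822 0.3721 0.1353] [-3.1348  0.0019 -0.1459] 0.04010318294575365
scene 0.105 31 [0.4622 0.3275] [0.5148 0.3672] [0.4937 0.3367]
scene 0.115 52 [0.456  0.3236] [0.5163 0.3641] [0.4932 0.337 ]
scene 0.125 64 [0.4563 0.3243] [0.5163 0.3716] [0.4958 0.3383]
scene 0.135 60 [0.4561 0.3252] [0.5158 0.376 ] [0.4944 0.3381]
scene 0.145 267 [0.449  0.3229] [0.5151 0.3973] [0.4869 0.3567]
scene 0.155 37 [0.4687 0.3363] [0.5123 0.3978] [0.4876 0.3726]
scene 0.165 39 [0.4661 0.334 ] [0.4956 0.4006] [0.4831 0.3609]
scene 0.175 42 [0.4717 0.3333] [0.4951 0.3992] [0.4856 0.3663]
scene 0.185 31 [0.4748 0.3354] [0.4968 0.3985] [0.4877 0.37  ]
scene 0.195 31 [0.4772 0.3348] [0.4958 0.4008] [0.4883 0.366 ]
scene 0.205 28 [0.4758 0.3329] [0.4958 0.3998] [0.4882 0.3633]
scene 0.215 32 [0.4755 0.3334] [0.4968 0.3996] [0.4887 0.3707]
scene 0.225 12 [0.4769 0.336 ] [0.4965 0.3986] [0.4851 0.3837]
side 0.105 23 [0.4488 0.365 ] [0.4941 0.3946] [0.4659 0.3839]
side 0.115 46 [0.4476 0.3511] [0.5042 0.3953] [0.4663 0.3819]
side 0.125 45 [0.4477 0.3511] [0.4968 0.3959] [0.4654 0.3836]
side 0.135 63 [0.4463 0.3364] [0.4901 0.3933] [0.4619 0.3724]
side 0.145 250 [0.4468 0.3305] [0.4969 0.3964] [0.4696 0.365 ]
side 0.155 27 [0.468  0.3407] [0.4911 0.4031] [0.4766 0.3736]
side 0.165 31 [0.467  0.3434] [0.4949 0.4029] [0.4783 0.3723]
side 0.175 41 [0.4668 0.344 ] [0.4933 0.4044] [0.4785 0.3802]
side 0.185 29 [0.4671 0.3438] [0.4885 0.4047] [0.4762 0.3702]
side 0.195 23 [0.4667 0.3401] [0.4875 0.4031] [0.4738 0.3647]
side 0.205 19 [0.4672 0.3425] [0.4859 0.4049] [0.4735 0.3691]
side 0.215 13 [0.4677 0.3422] [0.4853 0.4071] [0.476  0.3584]
```

View pics/g2.png

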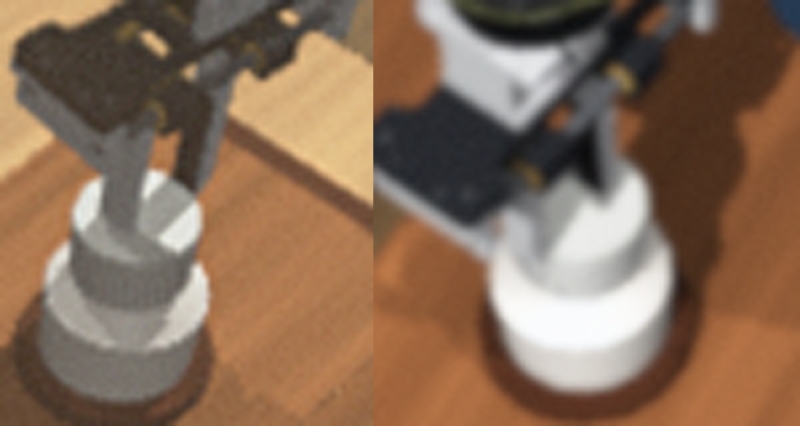

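Depth shows both fingertips standing at z≈0.15, with one on top of the lid, while the reported TCP implies tips at 0.116. The reported and actual positions disagree by about 35 mm, so I'll open, lift and measure the fingertips in free space.

```bash
python3 -m creep '{"translation":[[0,0,0],[0,0,0],[0,0,20],[0,0,60],[0,0,100]],"yaw":[0,0,0,0,0],"gripper":[0,0,0,0,0]}' 40
python3 -m creep '{"translation":[[0,0,0],[0,0,0]],"yaw":[0,0],"gripper":[0,0]}' 40
python3 - <<'E'
from meas import *
np.set_printoptions(precision=4,suppress=True)
o=ctrl.get_obs();print(o['ee_pos'],o['eef_rot'],o['grip_width'],o['qpos'])
T=o['ee_pos']
for n in ['scene','side']:
    c=cam(n);P=cloud(c); Q=P-T; R=(np.linalg.norm(Q[...,:2],axis=-1)<.12)&(P[...,2]>.165)
    for z0 in np.arange(-.07,.14,.01):
        p=Q[R&(Q[...,2]>=z0)&(Q[...,2]<z0+.01)]
        if len(p)>3: print(n,round(z0,3),len(p),p.min(0)[:2],p.max(0)[:2])
c=ctrl.camera('wrist');M=np.array(c['tool_from_camera']);print(M)
w=cam('wrist');D=w['depth'];P=cloud(w)-T
for u,v in [(205,240),(213,238),(222,245),(415,240),(410,238)]: print(u,v,D[v,u],P[v,u])
p=w['pixels']; m=(P[...,2]<.06)&(P[...,2]>-.08)&(D>0)
for z0 in np.arange(-.08,.06,.01):
    q=P[m&(P[...,2]>=z0)&(P[...,2]<z0+.01)]
    if len(q)>5: print('w',round(z0,3),len(q),q.min(0),q.max(0))
E
```

```text
time_s: 5.03
ee_pos: [0.4816, 0.3715, 0.2354]
eef_rot: [-3.138, 0.004, -0.146]
force: [-0.2, -0.1, -0.0]
grip_width: 0.0697
time_s: 5.2
ee_pos: [0.4822, 0.3715, 0.2374]
eef_rot: [-3.136, 0.001, -0.146]
force: [-0.3, 0.1, -0.7]
grip_width: 0.0826
[0.4822 0.3715 0.2374] [-3.1357  0.0015 -0.146 ] 0.08257742653063253 [0.5938 0.4031 1.2783 0.0054 1.4572 2.31  ]
scene 0.01 17 [-0.0031 -0.0509] [0.0159 0.0432]
scene 0.02 43 [-0.0146 -0.058 ] [0.0184 0.0488]
scene 0.03 48 [-0.0171 -0.0572] [0.0165 0.0468]
scene 0.04 51 [-0.016  -0.0589] [0.0174 0.0483]
scene 0.05 53 [-0.0179 -0.0576] [0.0175 0.0471]
scene 0.06 48 [-0.0139 -0.0584] [0.0168 0.0476]
scene 0.07 54 [-0.0167 -0.0593] [0.0177 0.0503]
scene 0.08 23 [-0.0157 -0.0601] [0.0178 0.0486]
scene 0.09 16 [-0.0023  0.0372] [0.0176 0.0476]
scene 0.1 10 [0.0002 0.0381] [0.0083 0.042 ]
scene 0.11 115 [-0.0446 -0.0877] [0.045  0.0729]
scene 0.12 257 [-0.0426 -0.0894] [0.0457 0.0733]
scene 0.13 192 [-0.0478 -0.0938] [0.0453 0.0756]
side 0.01 21 [-0.0178 -0.05  ] [-0.0019  0.0514]
side 0.02 35 [-0.0193 -0.0531] [0.0127 0.056 ]
side 0.03 45 [-0.0185
[... 459 characters left out ...]
 0.13 172 [-0.0475 -0.0831] [0.044  0.0892]
[[ 0.     -0.9734 -0.2289  0.0658]
 [ 1.      0.0001 -0.0005  0.0003]
 [ 0.0005 -0.2289  0.9734 -0.1931]
 [ 0.      0.      0.      1.    ]]
205 240 0.16992538 [0.0158 0.0503 0.0284]
213 238 0.17137316 [0.0157 0.0468 0.0268]
222 245 0.17732841 [0.0099 0.0447 0.0219]
415 240 0.1696897 [ 0.0009 -0.0515  0.0283]
410 238 0.17215486 [ 0.0013 -0.0498  0.0258]
w 0.01 470 [-0.016  -0.0595  0.0101] [0.0166 0.0548 0.02  ]
w 0.02 661 [-0.0159 -0.0592  0.02  ] [0.017  0.0552 0.03  ]
w 0.03 808 [-0.0163 -0.0599  0.03  ] [0.017  0.0557 0.04  ]
w 0.04 961 [-0.0153 -0.0598  0.04  ] [0.0171 0.0558 0.05  ]
w 0.05 1097 [-0.0154 -0.0605  0.05  ] [0.0176 0.0559 0.06  ]
```

The wrist, scene and side views all put the fingertips about 16 mm above the reported TCP. So the real grasp point sits 35 mm behind (above) the reported one, with xy fine to about 2 mm. I'll use tip z = reported z + 0.016 from here on.

```bash
python3 -m creep '{"translation":[[0,-5,0],[0,-5,0],[0,-5,-40],[0,-5,-80],[0,-5,-110]],"yaw":[0,0,0,0,0],"gripper":[0,0,0,0,0]}'
python3 -m creep '{"translation":[[0,0,-12],[0,0,-25],[0,0,-25],[0,0,-25],[0,0,-25]],"yaw":[0,0,0,0,0],"gripper":[0,0,60,60,60]}'
python3 -m creep '{"translation":[[0,0,0],[0,0,0],[0,0,0],[0,0,0],[0,0,0]],"yaw":[0,0,0,0,0],"gripper":[150,150,150,150,150]}' 40
python3 - <<'E'
from station import ctrl; o=ctrl.get_obs(); print(o['qpos'],o['ee_pos'],o['force'],o['moment'])
E
```

```text
time_s: 5.82
ee_pos: [0.4804, 0.3653, 0.1206]
eef_rot: [-3.141, 0.008, -0.146]
force: [0.5, 0.1, -0.2]
grip_width: 0.0942
time_s: 6.23
ee_pos: [0.4807, 0.3655, 0.0965]
eef_rot: [-3.14, 0.007, -0.146]
force: [0.4, 1.0, 0.3]
grip_width: 0.0775
time_s: 6.65
ee_pos: [0.4812, 0.3657, 0.0977]
eef_rot: [-3.139, 0.005, -0.146]
force: [0.7, -1.7, 6.3]
grip_width: 0.0654
[0.58666684 0.50869687 1.45726891 0.0059349  1.17800611 2.30139524] [0.48121202 0.36569836 0.09773829] [ 0.71852419 -1.74952541  6.33268805] [-0.271418    0.17791615  0.02754696]
```

Grip is 65.4 mm with low side force. Twist and check.

```bash
for i in 1; do python3 -m creep '{"translation":[[0,0,0],[0,0,0],[0,0,0],[0,0,0],[0,0,0]],"yaw":[0.11,0.22,0.33,0.44,0.55],"gripper":[150,150,150,150,150]}' 45
python3 -m creep '{"translation":[[0,0,0],[0,0,0],[0,0,0],[0,0,0],[0,0,0]],"yaw":[0.11,0.22,0.33,0.44,0.55],"gripper":[150,150,150,150,150]}'; done
python3 - <<'E'
from station import ctrl; o=ctrl.get_obs(); print(o['qpos'],o['moment'])
E
```

```text
time_s: 7.07
ee_pos: [0.481, 0.3647, 0.0978]
eef_rot: [-3.14, 0.007, 0.409]
force: [-3.7, -7.8, 2.6]
grip_width: 0.0649
time_s: 7.48
ee_pos: [0.481, 0.3639, 0.0979]
eef_rot: [-3.141, 0.009, 0.963]
force: [-0.6, -6.2, 0.9]
grip_width: 0.0651
[ 0.58809036  0.50964171  1.45551996 -0.00253075  1.18466944  1.19640358] [-1.14935746  0.03817027 -0.26821224]
```

```bash
python3 -m creep '{"translation":[[0,0,0],[0,0,0],[0,0,0],[0,0,0],[0,0,0]],"yaw":[0.12,0.24,0.36,0.48,0.59],"gripper":[150,150,150,150,150]}'
python3 -m creep '{"translation":[[0,0,0],[0,0,0],[0,0,0],[0,0,0],[0,0,0]],"yaw":[0.12,0.24,0.36,0.48,0.59],"gripper":[150,150,150,150,150]}'
python3 -m creep '{"translation":[[0,0,0],[0,0,0],[0,0,0],[0,0,0],[0,0,0]],"yaw":[0.12,0.24,0.36,0.48,0.59],"gripper":[150,150,150,150,150]}'
python3 - <<'E'
from station import ctrl; o=ctrl.get_obs(); print(o['qpos'],o['moment'])
E
python3 -m creep '{"translation":[[0,0,0],[0,0,0],[0,0,0],[0,0,0],[0,0,0]],"yaw":[0.12,0.24,0.36,0.48,0.59],"gripper":[150,150,150,150,150]}'
python3 -m creep '{"translation":[[0,0,0],[0,0,0],[0,0,0],[0,0,0],[0,0,0]],"yaw":[0.12,0.24,0.36,0.48,0.59],"gripper":[150,150,150,150,150]}'
python3 -m creep '{"translation":[[0,0,0],[0,0,0],[0,0,0],[0,0,0],[0,0,0]],"yaw":[0.12,0.24,0.36,0.48,0.59],"gripper":[150,150,150,150,150]}'
python3 - <<'E'
from station import ctrl; o=ctrl.get_obs(); print(o['qpos'],o['moment'])
E
```

```text
time_s: 7.9
ee_pos: [0.4813, 0.3633, 0.0979]
eef_rot: [-3.141, 0.009, 1.559]
force: [3.0, -4.8, -2.0]
grip_width: 0.0656
time_s: 8.32
ee_pos: [0.4819, 0.3631, 0.098]
eef_rot: [3.141, 0.01, 2.154]
force: [5.3, -1.1, -3.5]
grip_width: 0.0653
time_s: 8.73
ee_pos: [0.4826, 0.3632, 0.0981]
eef_rot: [3.14, 0.011, 2.75]
force: [6.6, 3.1, -3.8]
grip_width: 0.0653
[ 0.58837157  0.50201165  1.46665217 -0.00869662  1.16522732 -0.58740591] [ 0.44362948 -1.17203811 -0.28762823]
time_s: 9.15
ee_pos: [0.4829, 0.3638, 0.0981]
eef_rot: [3.139, 0.012, -2.937]
force: [4.2, 5.3, -5.8]
grip_width: 0.0651
time_s: 9.57
ee_pos: [0.483, 0.3645, 0.0981]
eef_rot: [3.138, 0.014, -2.342]
force: [0.8, 7.6, -5.3]
grip_width: 0.0653
time_s: 9.98
ee_pos: [0.4826, 0.3651, 0.098]
eef_rot: [3.137, 0.015, -1.746]
force: [-2.7, 4.4, -3.0]
grip_width: 0.0653
[ 0.58068297  0.50415519  1.46347996  0.01493923  1.16713216 -2.39199559] [ 0.93136596  0.30501899 -0.27617405]
```

```bash
python3 -m creep '{"translation":[[0,0,0],[0,0,0],[0,0,0],[0,0,0],[0,0,0]],"yaw":[0,0,0,0,0],"gripper":[20,20,20,20,20]}'
for k in 1 2 3 4 5; do python3 -m creep '{"translation":[[0,0,0],[0,0,0],[0,0,0],[0,0,0],[0,0,0]],"yaw":[-0.12,-0.24,-0.36,-0.48,-0.6],"gripper":[20,20,20,20,20]}' | grep -E "rot|force|width"; done
python3 -m creep '{"translation":[[0,0,2],[0,0,2],[0,0,2],[0,0,2],[0,0,2]],"yaw":[0,0,0,0,0],"gripper":[150,150,150,150,150]}'
python3 -m creep '{"translation":[[0,0,0],[0,0,0]],"yaw":[0,0],"gripper":[150,150]}'
```

```text
time_s: 10.4
ee_pos: [0.4827, 0.365, 0.0982]
eef_rot: [3.137, 0.015, -1.747]
force: [-0.8, -0.4, 0.4]
grip_width: 0.0864
eef_rot: [3.137, 0.015, -2.354]
force: [-0.7, 0.2, -0.2]
grip_width: 0.0869
eef_rot: [3.137, 0.015, -2.962]
force: [-0.5, 2.0, 0.2]
grip_width: 0.0865
eef_rot: [3.137, 0.015, 2.714]
force: [0.1, -0.6, -0.1]
grip_width: 0.086
eef_rot: [3.137, 0.015, 2.107]
force: [-1.0, -0.4, -0.4]
grip_width: 0.0867
eef_rot: [3.137, 0.015, 1.5]
force: [-0.4, -0.3, 0.1]
grip_width: 0.0871
time_s: 12.9
ee_pos: [0.4829, 0.3648, 0.1006]
eef_rot: [3.137, 0.015, 1.502]
force: [-1.3, 0.1, 1.5]
grip_width: 0.0651
time_s: 13.07
ee_pos: [0.4829, 0.3648, 0.1005]
eef_rot: [3.137, 0.015, 1.503]
force: [0.4, -0.4, 0.8]
grip_width: 0.0649
```

```bash
python3 -m creep '{"translation":[[0,0,0],[0,0,0],[0,0,0],[0,0,0],[0,0,0]],"yaw":[0.1,0.2,0.3,0.4,0.5],"gripper":[150,150,150,150,150]}'
python3 - <<'E'
from station import ctrl; o=ctrl.get_obs(); print(o['qpos'],o['moment'])
E
python3 -m creep '{"translation":[[0,0,0],[0,0,0],[0,0,0]],"yaw":[0.1,0.2,0.26],"gripper":[150,150,150]}'
python3 - <<'E'
from station import ctrl; o=ctrl.get_obs(); print(o['qpos'],o['moment'])
E
```

```text
time_s: 13.48
ee_pos: [0.4824, 0.3651, 0.1006]
eef_rot: [3.138, 0.014, 2.008]
force: [-4.0, 2.3, 1.7]
grip_width: 0.0647
[ 0.59426412  0.5052629   1.45547651 -0.0161237   1.17928992  0.1632088 ] [ 0.28012387  0.52093273 -0.34555622]
time_s: 13.73
ee_pos: [0.4821, 0.3652, 0.1006]
eef_rot: [3.138, 0.014, 2.274]
force: [-3.5, 0.1, 1.6]
grip_width: 0.065
[ 0.59409765  0.50278164  1.45918688 -0.01465324  1.17464864 -0.10342833] [ 0.08927718  0.41424987 -0.23048977]
```

```bash
python3 -m creep '{"translation":[[0,0,0],[0,0,0],[0,0,0]],"yaw":[0.06,0.12,0.12],"gripper":[150,150,150]}'
python3 - <<'E'
from station import ctrl; o=ctrl.get_obs(); print(o['qpos'],o['moment'])
E
python3 -m creep '{"translation":[[0,0,3],[0,0,6],[0,0,10],[0,0,12]],"yaw":[0,0,0,0],"gripper":[150,150,150,150]}'
```

```text
time_s: 13.98
ee_pos: [0.482, 0.3653, 0.1006]
eef_rot: [3.138, 0.014, 2.397]
force: [-1.9, -0.1, 1.6]
grip_width: 0.0653
[ 0.593866    0.50172754  1.46077253 -0.01370844  1.17266353 -0.22714944] [ 0.03169961  0.06201636 -0.00016959]
time_s: 14.32
ee_pos: [0.4822, 0.3653, 0.1133]
eef_rot: [3.138, 0.014, 2.396]
force: [1.2, -0.6, 0.6]
grip_width: 0.0655
```

Free: the moment dropped to zero and the lid lifts without force. Raise it, then measure block, tray, dipper and coaster.

```bash
python3 -m creep '{"translation":[[0,0,40],[0,0,80],[0,0,110],[0,0,130],[0,0,130]],"yaw":[0,0,0,0,0],"gripper":[150,150,150,150,150]}'
python3 - <<'E'
from meas import *
np.set_printoptions(precision=4,suppress=True)
for n in ['scene','side']:
    c=cam(n);P=cloud(c); x,y,z=[P[...,i] for i in range(3)]; print(n)
    m=(abs(z-.107)<.006)&(x>.38)&(x<.61)&(y<0.0)&(y>-.3)
    m=cv2.morphologyEx(m.astype(np.uint8),cv2.MORPH_OPEN,np.ones((3,3)))
    for ce,a,p in blobs(m,P,200): print('block',ce,a,rect(p),np.median(p[:,2]))
    m=(abs(z-.052)<.004)&(x>.35)&(x<.62)&(y<-.2)&(y>-.52)
    p=P[m]; print('tray rim',len(p),rect(p))
    m=(abs(z-.038)<.003)&(x>.38)&(x<.58)&(y<-.25)&(y>-.48); p=P[m]; print('tray floor',len(p),rect(p))
    m=(z>.125)&(z<.24)&(x>.63)&(x<.72)&(y<-.04)&(y>-.13); p=P[m]; print('dipper',len(p),p.min(0),p.max(0)); 
    if n=='scene': save(c,'s2.png',(100,50,500,350),2)
    for z0 in (.14,.16,.18,.2,.22):
        q=p[(p[:,2]>z0)&(p[:,2]<z0+.02)]; print(z0,len(q),q[:,:2].mean(0) if len(q) else 0)
    for ce,a,p in stones(c,P):
        print('stone',ce,a,np.percentile(p[:,2],95),rect(p))
E
```

```text
time_s: 14.73
ee_pos: [0.4833, 0.366, 0.2485]
eef_rot: [3.13, 0.016, 2.396]
force: [-0.2, -0.8, -1.0]
grip_width: 0.0655
scene
block [274.4419 239.9912] 3399 (array([ 479.7, -140.4]), array([204. , 119.9]), 3.2) 0.10527588088553624
tray rim 697 (array([ 469.7, -326.9]), array([253.6, 216.1]), 89.0)
tray floor 4291 (array([ 480.8, -364.9]), array([224.3, 196. ]), 89.2)
dipper 187 [ 0.6681 -0.0946  0.1253] [ 0.6859 -0.0761  0.2286]
0.14 31 [ 0.6804 -0.0883]
0.16 33 [ 0.6794 -0.0888]
0.18 29 [ 0.6806 -0.0884]
0.2 34 [ 0.6802 -0.0886]
0.22 52 [ 0.6772 -0.0847]
stone [409.8607 196.3398] 359 0.12444625644109407 (array([643.1, 190.8]), array([51.7, 70.4]), 84.1)
stone [341.9738 196.8076] 343 0.04164152230437039 (array([486.3, 100.7]), array([90.3, 50.6]), 75.4)
stone [389.1167 233.225 ] 360 0.1252014914422062 (array([676.6,  67.2]), array([48.7, 69.3]), 80.5)
stone [307.5972 314.2117] 581 0.12527844680747746 (array([ 681.6, -217.4]), array([70.1, 48.7]), 2.6)
side
tray rim 2 (array([ 569.8, -442.4]), array([3.6, 0. ]), -142.9)
tray floor 0 (array([0., 0.]), array([0., 0.]), 0.0)
dipper 45 [ 0.6645 -0.0891  0.2027] [ 0.6821 -0.0684  0.2292]
0.14 0 0
0.16 0 0
0.18 0 0
0.2 22 [ 0.6711 -0.0763]
0.22 23 [ 0.6733 -0.0787]
stone [333.0145  95.8406] 69 0.1443612650237258 (array([ 744.8, -492.5]), array([65.7, 19.6]), 84.6)
stone [315.5924 143.6115] 157 0.12636129007967845 (array([ 675.2, -212.8]), array([63.1, 49.7]), 23.1)
```

View pics/s2.png

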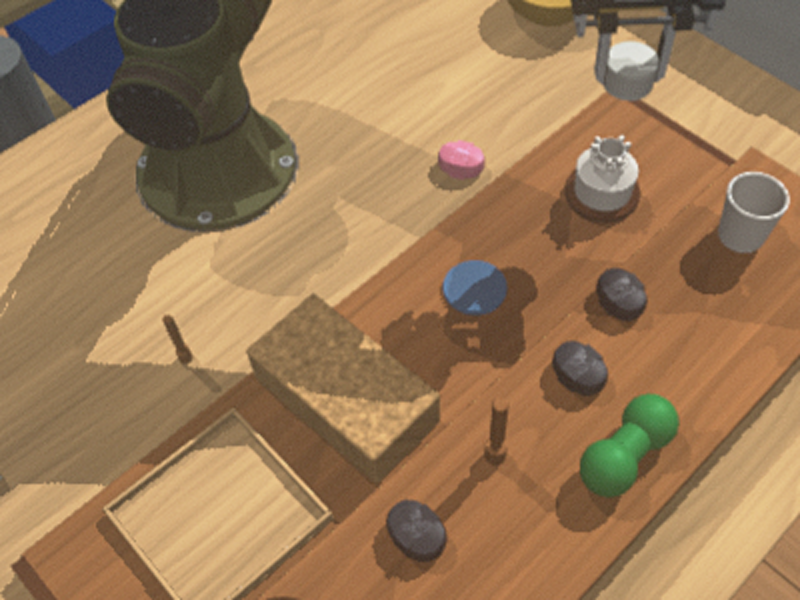

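Lid is held at (630,70), the jar is open at (608,160), and the far stone has been knocked to (622,293), measured (0.643, 0.191). Block top corners (in this crop): (313,296), (250,355), (374,462), (438,402).

```bash
for k in 1 2; do python3 -m creep '{"translation":[[0,-210,0],[0,-210,0],[0,-210,0],[0,-210,0],[0,-210,0]],"yaw":[0,0,0,0,0],"gripper":[150,150,150,150,150]}'; done
python3 - <<'E'
from h import *
c=cam('scene')
p=plane(c,[(256.5,198),(225,227.5),(287,281),(319,251)],.107);print(p,p.mean(0))
print(ctrl.get_obs()['ee_pos'])
E
```

```text
time_s: 15.25
ee_pos: [0.4811, 0.1551, 0.2411]
eef_rot: [3.14, 0.013, 2.396]
force: [1.1, 0.5, -0.9]
grip_width: 0.0649
time_s: 15.67
ee_pos: [0.48, -0.0532, 0.2393]
eef_rot: [3.141, 0.01, 2.396]
force: [1.1, 0.4, -0.9]
grip_width: 0.0655
[[ 0.36053992 -0.09330988  0.107     ]
 [ 0.37213297 -0.20664764  0.107     ]
 [ 0.58754003 -0.19474182  0.107     ]
 [ 0.5850056  -0.08718738  0.107     ]] [ 0.47630463 -0.14547168  0.107     ]
[ 0.47988266 -0.05915568  0.23905372]
```

```bash
python3 -m creep '{"translation":[[-2,-40,0],[-2,-80,0],[-2,-84,-30],[-2,-84,-70],[-2,-84,-110]],"yaw":[0,0,0,0,0],"gripper":[150,150,150,150,150]}'
python3 -m creep '{"translation":[[0,0,-12],[0,0,-22],[0,0,-22],[0,0,-22]],"yaw":[0,0,0,0],"gripper":[150,150,150,150]}'
```

```text
time_s: 16.13
ee_pos: [0.4769, -0.1438, 0.1263]
eef_rot: [-3.14, 0.011, 2.39]
force: [0.4, -1.1, -1.6]
grip_width: 0.0651
time_s: 16.47
ee_pos: [0.477, -0.1437, 0.1044]
eef_rot: [-3.14, 0.01, 2.39]
force: [0.1, -0.3, -1.1]
grip_width: 0.0654
```

```bash
python3 -m creep '{"translation":[[0,0,-2],[0,0,-4],[0,0,-4]],"yaw":[0,0,0],"gripper":[150,150,150]}'
python3 -m creep '{"translation":[[0,0,-1],[0,0,-2],[0,0,-2]],"yaw":[0,0,0],"gripper":[150,150,150]}'
```

```text
time_s: 16.72
ee_pos: [0.4772, -0.1438, 0.1009]
eef_rot: [-3.14, 0.011, 2.39]
force: [0.2, -0.1, -1.3]
grip_width: 0.0655
time_s: 16.97
ee_pos: [0.4773, -0.1437, 0.0989]
eef_rot: [-3.14, 0.011, 2.39]
force: [0.2, -0.6, -2.2]
grip_width: 0.0654
```

```bash
python3 -m creep '{"translation":[[0,0,-1],[0,0,-2],[0,0,-2]],"yaw":[0,0,0],"gripper":[150,150,150]}'
python3 -m creep '{"translation":[[0,0,0],[0,0,0],[0,0,0],[0,0,0],[0,0,0]],"yaw":[0,0,0,0,0],"gripper":[20,20,20,20,20]}'
python3 -m creep '{"translation":[[0,0,20],[0,0,60],[0,0,100],[0,0,140],[0,0,180]],"yaw":[0,0,0,0,0],"gripper":[20,20,20,20,20]}'
python3 - <<'E'
from meas import *
np.set_printoptions(precision=4,suppress=True)
print(ctrl.get_obs()['ee_pos'],ctrl.get_obs()['qpos'])
for n in ['scene','side']:
    c=cam(n);P=cloud(c); z=P[...,2]
    m=(abs(z-.147)<.005)&(np.linalg.norm(P[...,:2]-[.477,-.144],axis=-1)<.06)
    for ce,a,p in blobs(m,P,40): print(n,'lid',ce,a,np.median(p[:,2]),rect(p))
    save(c,f'l_{n}.png',(200,180,340,290) if n=='scene' else (300,130,440,240),3)
E
```

```text
time_s: 17.22
ee_pos: [0.4774, -0.1438, 0.0976]
eef_rot: [-3.141, 0.012, 2.39]
force: [-5.1, 1.3, 8.7]
grip_width: 0.0652
time_s: 17.63
ee_pos: [0.4774, -0.1438, 0.0975]
eef_rot: [-3.141, 0.012, 2.39]
force: [-0.0, -0.1, -0.3]
grip_width: 0.0864
time_s: 18.05
ee_pos: [0.477, -0.1436, 0.2796]
eef_rot: [-3.141, 0.012, 2.39]
force: [-0.5, 0.3, 0.2]
grip_width: 0.0866
[ 0.477  -0.1436  0.2796] [-0.363   0.1216  1.5343 -0.0054  1.4751 -1.1816]
scene lid [269.6291 232.0191] 523 0.1454200810363714 (array([ 478.5, -147.3]), array([64.1, 66.9]), 47.5)
side lid [360.5633 169.0349] 229 0.1455499048903928 (array([ 477. , -143.3]), array([61.1, 67.4]), 23.7)
```

Lid sits flat on the block (top z 0.1455, both views near (0.477,-0.145)). Next, the dipper.

```bash
python3 -m creep '{"translation":[[40,12,10],[80,24,10],[120,36,10],[155,45,10],[175,50,10]],"yaw":[0.12,0.24,0.36,0.48,0.6],"gripper":[0,0,0,0,0]}'
python3 -m creep '{"translation":[[10,5,0],[10,5,0],[10,5,0],[10,5,0]],"yaw":[0.12,0.15,0.15,0.15],"gripper":[0,0,0,0]}'
python3 - <<'E'
from meas import *
np.set_printoptions(precision=4,suppress=True)
T=ctrl.get_obs()['ee_pos'];print(T,ctrl.get_obs()['qpos'])
c=cam('wrist');P=cloud(c);z=P[...,2]
m=(z>.215)&(z<.235)&(np.linalg.norm(P[...,:2]-[.676,-.084],axis=-1)<.03)
for ce,a,p in blobs(m,P,20): print('top',ce,a,np.median(p[:,2]),rect(p),p.mean(0))
m=(z>.105)&(z<.13)&(P[...,0]>.58)&(abs(P[...,1])<.4)
for ce,a,p in blobs(m,P,100): print('st',ce,a,rect(p))
F=P-T
for s in (-1,1):
    q=F[(F[...,2]<.03)&(F[...,2]>.014)&(s*F[...,1]>0)&(abs(F[...,0])<.03)&(abs(F[...,1])<.08)]; print('finger',len(q),q.min(0),q.max(0))
save(c,'w2.png')
E
```

```text
time_s: 18.57
ee_pos: [0.6566, -0.0927, 0.2913]
eef_rot: [3.138, 0.019, 2.997]
force: [-1.0, 0.4, -0.0]
grip_width: 0.0939
time_s: 18.9
ee_pos: [0.6665, -0.0878, 0.2905]
eef_rot: [3.138, 0.018, -3.138]
force: [0.4, 0.9, 1.1]
grip_width: 0.094
[ 0.6665 -0.0878  0.2905] [-0.1882  0.5373  0.9675  0.0067  1.62   -1.7625]
top [320.5847 216.6868] 431 0.22514922001707988 (array([674.9, -81.7]), array([17. , 16.8]), 38.3) [ 0.6739 -0.0818  0.2244]
st [572.814  157.8308] 3151 (array([641. , 194.4]), array([52.1, 74.1]), 75.1)
st [ 53.6149 183.6638] 348 (array([ 669.6, -369.4]), array([83.4, 26.2]), 15.3)
st [459.0424 186.9228] 2874 (array([673.5,  72.1]), array([50.7, 74. ]), 86.5)
st [196.2487 190.399 ] 2867 (array([ 678.8, -214.4]), array([51.5, 74.5]), 89.3)
st [317.6706 184.2778] 252 (array([672.5, -81.7]), array([19.9, 24.6]), 4.0)
st [ 42.9807 227.5072] 207 (array([ 719.5, -391.4]), array([15.9, 25.5]), 31.5)
st [371.5185 266.6883] 324 (array([769.4, -20.8]), array([28.5, 68. ]), 27.5)
finger 450 [-0.0104 -0.0595  0.0141] [ 0.008  -0.0467  0.03  ]
finger 444 [-0.0108  0.0461  0.0142] [0.0075 0.0582 0.03  ]
```

View pics/w2.png

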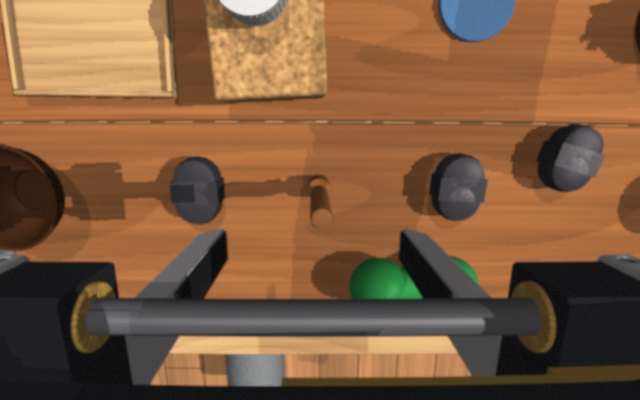

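The wrist view shows dipper top at (320,200), stones at (197,190), (459,187) and (572,158), and the roller at (400,280). Dipper axis is (0.6745,-0.0818), and the stones measure 74x51 mm as they should. Grasp the handle.

```bash
python3 -m creep '{"translation":[[9,6,0],[9,6,-35],[9,6,-70],[9,6,-105],[9,6,-120]],"yaw":[0,0,0,0,0],"gripper":[0,0,0,0,0]}'
python3 -m creep '{"translation":[[0,0,-15],[0,0,-15],[0,0,-15],[0,0,-15],[0,0,-15]],"yaw":[0,0,0,0,0],"gripper":[0,140,140,140,140]}' 15
python3 -m creep '{"translation":[[0,0,0],[0,0,0],[0,0,0],[0,0,0],[0,0,0]],"yaw":[0,0,0,0,0],"gripper":[255,255,255,255,255]}' 15
python3 -m creep '{"translation":[[0,0,0],[0,0,0],[0,0,0],[0,0,0],[0,0,0]],"yaw":[0,0,0,0,0],"gripper":[255,255,255,255,255]}' 25
```

```text
time_s: 19.37
ee_pos: [0.6734, -0.0819, 0.1663]
eef_rot: [3.137, 0.013, -3.14]
force: [-0.3, -0.1, -0.7]
grip_width: 0.0936
time_s: 19.78
ee_pos: [0.674, -0.0821, 0.1532]
eef_rot: [3.138, 0.016, -3.141]
force: [-0.3, 0.2, 0.3]
grip_width: 0.0711
time_s: 20.2
ee_pos: [0.674, -0.0821, 0.1532]
eef_rot: [3.138, 0.016, -3.141]
force: [0.1, -0.6, 0.3]
grip_width: 0.0375
time_s: 20.62
ee_pos: [0.674, -0.0821, 0.1532]
eef_rot: [3.138, 0.016, -3.141]
force: [0.1, 1.1, -1.5]
grip_width: 0.0177
```

Gripped at 17.7 mm. Lift and carry to above the jar.

```bash
python3 -m creep '{"translation":[[0,0,30],[0,0,65],[0,0,100],[0,0,135],[-12,30,140]],"yaw":[0,0,0,0,0],"gripper":[255,255,255,255,255]}'
python3 -m creep '{"translation":[[-15,36,0],[-30,72,0],[-45,108,0],[-60,144,0],[-75,180,0]],"yaw":[0,0,0,0,0],"gripper":[255,255,255,255,255]}'
python3 -m creep '{"translation":[[-15,36,0],[-30,72,0],[-45,108,0],[-60,144,0],[-75,180,0]],"yaw":[0,0,0,0,0],"gripper":[255,255,255,255,255]}'
```

```text
time_s: 21.03
ee_pos: [0.6638, -0.0558, 0.2997]
eef_rot: [3.14, 0.025, 3.138]
force: [1.0, 1.0, 0.9]
grip_width: 0.0177
time_s: 21.45
ee_pos: [0.5877, 0.1257, 0.2998]
eef_rot: [3.14, 0.025, 3.138]
force: [0.2, 0.8, -0.4]
grip_width: 0.0179
time_s: 21.87
ee_pos: [0.5116, 0.3073, 0.3]
eef_rot: [3.14, 0.025, 3.138]
force: [0.8, 0.1, -1.0]
grip_width: 0.0176
```

```bash
python3 -m creep '{"translation":[[-15,28,0],[-31,57,0],[-31,57,-20],[-31,57,-40],[-31,57,-40]],"yaw":[0,0,0,0,0],"gripper":[255,255,255,255,255]}'
python3 - <<'E'
from meas import *
np.set_printoptions(precision=4,suppress=True)
T=ctrl.get_obs()['ee_pos'];print(T,ctrl.get_obs()['eef_rot'])
for n in ['scene','side']:
    c=cam(n);P=cloud(c);z=P[...,2]; near=np.linalg.norm(P[...,:2]-T[:2],axis=-1)<.03
    for z0 in np.arange(.13,.28,.01):
        q=P[near&(z>z0)&(z<z0+.01)]
        if len(q)>2: print(n,round(z0,3),len(q),q[:,:2].min(0),q[:,:2].max(0),q[:,:2].mean(0))
    m=near&(z<.15)&(z>.13)
    p=P[m&(abs(z-.135)<.004)];
    if len(p): print('rim',rect(p))
E
```

```text
time_s: 22.28
ee_pos: [0.4792, 0.3642, 0.2562]
eef_rot: [-3.14, 0.021, 3.139]
force: [0.4, -0.4, -0.9]
grip_width: 0.0172
[0.4792 0.3642 0.2562] [-3.1401  0.0206  3.1394]
scene 0.13 58 [0.4548 0.3388] [0.505  0.3874] [0.4794 0.3629]
scene 0.19 13 [0.4762 0.3475] [0.4929 0.3613] [0.4862 0.3533]
scene 0.2 24 [0.4717 0.347 ] [0.4941 0.3639] [0.4859 0.3536]
scene 0.21 31 [0.471  0.3457] [0.494  0.3639] [0.4849 0.3539]
scene 0.22 43 [0.4686 0.3483] [0.4932 0.3722] [0.4829 0.3584]
scene 0.23 9 [0.4788 0.3545] [0.4866 0.3611] [0.4829 0.3574]
scene 0.24 17 [0.4743 0.3509] [0.4901 0.3677] [0.4836 0.3567]
scene 0.25 22 [0.4731 0.3516] [0.4898 0.3625] [0.4842 0.3563]
scene 0.26 17 [0.4783 0.3526] [0.4902 0.3638] [0.4857 0.3571]
scene 0.27 19 [0.471  0.3427] [0.4896 0.3828] [0.4864 0.3612]
scene 0.28 45 [0.467  0.3391] [0.4916 0.3832] [0.483  0.3534]
rim (array([478.8, 361.1]), array([47.3, 50.4]), 12.9)
side 0.13 72 [0.4526 0.3407] [0.5072 0.3907] [0.4806 0.3626]
side 0.19 8 [0.4694 0.3648] [0.4801 0.3769] [0.4734 0.3728]
side 0.2 26 [0.4667 0.3581] [0.4896 0.3805] [0.4748 0.3716]
side 0.21 25 [0.4681 0.3572] [0.488  0.3781] [0.4755 0.3719]
side 0.22 54 [0.4682 0.3523] [0.4916 0.3786] [0.4777 0.3684]
side 0.23 8 [0.4746 0.3651] [0.4841 0.3709] [0.4782 0.3689]
side 0.24 13 [0.4726 0.3625] [0.4846 0.3754] [0.4768 0.3698]
side 0.25 17 [0.4712 0.3613] [0.484  0.3738] [0.4765 0.3694]
side 0.26 7 [0.471  0.3605] [0.4734 0.3698] [0.4727 0.3658]
side 0.27 18 [0.4691 0.351 ] [0.4752 0.3788] [0.4718 0.3623]
side 0.28 34 [0.4677 0.3453] [0.4841 0.3853] [0.4726 0.3692]
rim (array([483.3, 362.3]), array([51.8, 46.5]), 49.3)
```

Dipper head (0.480,0.363) against mouth (0.481,0.362) is aligned within about 1 mm. Dip.

```bash
python3 -m creep '{"translation":[[1,-1,-15],[1,-1,-30],[1,-1,-45],[1,-1,-55],[1,-1,-55]],"yaw":[0,0,0,0,0],"gripper":[255,255,255,255,255]}'
python3 -m creep '{"translation":[[0,0,-12],[0,0,-25],[0,0,-38],[0,0,-50],[0,0,-50]],"yaw":[0,0,0,0,0],"gripper":[255,255,255,255,255]}'
python3 -m creep '{"translation":[[0,0,0],[0,0,0],[0,0,0],[0,0,0],[0,0,0]],"yaw":[0,0,0,0,0],"gripper":[255,255,255,255,255]}'
python3 -m creep '{"translation":[[0,0,0],[0,0,0],[0,0,0],[0,0,0],[0,0,0]],"yaw":[0,0,0,0,0],"gripper":[255,255,255,255,255]}'
python3 - <<'E'
from h import *
c=cam('scene'); save(c,'dip.png',(350,70,470,170),3)
E
```

```text
time_s: 22.8
ee_pos: [0.4815, 0.3627, 0.2044]
eef_rot: [3.141, 0.023, 3.137]
force: [0.6, -0.6, -1.6]
grip_width: 0.0181
time_s: 23.22
ee_pos: [0.481, 0.3622, 0.1523]
eef_rot: [-3.14, 0.021, 3.137]
force: [-0.4, -0.9, -1.8]
grip_width: 0.0181
time_s: 23.63
ee_pos: [0.4812, 0.3623, 0.1528]
eef_rot: [-3.141, 0.022, 3.137]
force: [1.4, 0.1, -1.4]
grip_width: 0.0179
time_s: 24.05
ee_pos: [0.4812, 0.3623, 0.1529]
eef_rot: [-3.141, 0.022, 3.137]
force: [-0.5, 0.3, -0.4]
grip_width: 0.0176
```

View pics/dip.png

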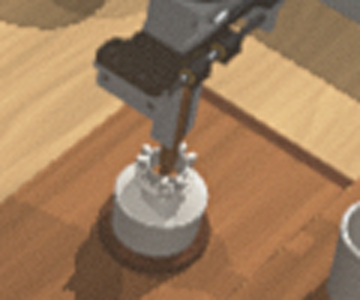

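The crop shows the dipper in the jar at (170,155): only handle/neck above the rim, foot about 42 mm below it, no contact force. Lift out and carry to the coaster.

```bash
python3 -m creep '{"translation":[[0,0,25],[0,0,55],[0,0,85],[0,0,115],[0,0,115]],"yaw":[0,0,0,0,0],"gripper":[255,255,255,255,255]}'
python3 -m creep '{"translation":[[-3,-38,0],[-6,-76,0],[-9,-114,0],[-12,-152,0],[-13,-190,0]],"yaw":[0,0,0,0,0],"gripper":[255,255,255,255,255]}'
python3 -m creep '{"translation":[[-3,-38,0],[-4,-69,0],[-4,-69,-30],[-4,-69,-60],[-4,-69,-60]],"yaw":[0,0,0,0,0],"gripper":[255,255,255,255,255]}'
python3 - <<'E'
from meas import *
np.set_printoptions(precision=4,suppress=True)
T=ctrl.get_obs()['ee_pos'];print(T,ctrl.get_obs()['eef_rot'])
for n in ['scene','side','wrist']:
    c=cam(n);P=cloud(c); hsv=cv2.cvtColor(c['pixels'],cv2.COLOR_RGB2HSV);H,S=hsv[...,0],hsv[...,1]
    m=(H>95)&(H<125)&(S>80)&(abs(P[...,2]-.04)<.008)&(abs(P[...,1]-.1)<.09)&(P[...,0]>.35)
    for ce,a,p in blobs(m,P,80): print(n,a,np.median(p[:,2]),rect(p))
    near=np.linalg.norm(P[...,:2]-T[:2],axis=-1)<.03
    q=P[near&(P[...,2]>.145)&(P[...,2]<.17)]; print('head',len(q),q.mean(0) if len(q) else 0,q[:,2].min() if len(q) else 0)
E
```

```text
time_s: 24.52
ee_pos: [0.4823, 0.3632, 0.2743]
eef_rot: [3.137, 0.029, 3.137]
force: [-0.1, 0.4, -0.3]
grip_width: 0.0176
time_s: 24.93
ee_pos: [0.4686, 0.1716, 0.274]
eef_rot: [3.137, 0.029, 3.138]
force: [0.1, 0.6, -0.6]
grip_width: 0.0177
time_s: 25.35
ee_pos: [0.4625, 0.1017, 0.2092]
eef_rot: [3.138, 0.022, 3.137]
force: [-1.3, -0.7, -0.8]
grip_width: 0.0176
[0.4625 0.1017 0.2092] [3.1383 0.0218 3.1366]
scene 601 0.03825620084887093 (array([467.5, 100.5]), array([83.7, 83.6]), 3.4)
head 53 [0.4715 0.093  0.1594] 0.14683455825805392
side 520 0.03831128469206362 (array([463. , 104.2]), array([82.5, 88.7]), 28.0)
head 37 [0.4604 0.1105 0.1594] 0.14857415392838758
wrist 4484 0.03862790955456419 (array([462.3, 104.9]), array([80.8, 87.3]), 0.4)
head 162 [0.4562 0.1026 0.1624] 0.15330474922335774
```

```bash
python3 -m creep '{"translation":[[-1,0,-25],[-1,0,-50],[-1,0,-75],[-1,0,-98],[-1,0,-98]],"yaw":[0,0,0,0,0],"gripper":[255,255,255,255,255]}'
python3 -m creep '{"translation":[[0,0,-2],[0,0,-4],[0,0,-4]],"yaw":[0,0,0],"gripper":[255,255,255]}'
python3 -m creep '{"translation":[[0,0,-1],[0,0,-2],[0,0,-2]],"yaw":[0,0,0],"gripper":[255,255,255]}'
```

```text
time_s: 25.92
ee_pos: [0.4631, 0.1031, 0.1154]
eef_rot: [3.138, 0.026, 3.139]
force: [-1.2, 0.2, -0.6]
grip_width: 0.0174
time_s: 26.17
ee_pos: [0.4639, 0.1034, 0.1128]
eef_rot: [3.137, 0.029, 3.139]
force: [0.5, 0.1, -0.7]
grip_width: 0.0178
time_s: 26.42
ee_pos: [0.4641, 0.1034, 0.1113]
eef_rot: [3.137, 0.029, 3.139]
force: [-0.7, 0.2, -1.4]
grip_width: 0.0176
```

```bash
python3 -m creep '{"translation":[[0,0,-2],[0,0,-4],[0,0,-6],[0,0,-6]],"yaw":[0,0,0,0],"gripper":[255,255,255,255]}'
python3 -m creep '{"translation":[[0,0,-1],[0,0,-2],[0,0,-2]],"yaw":[0,0,0],"gripper":[255,255,255]}'
python3 -m creep '{"translation":[[0,0,-1],[0,0,-2],[0,0,-2]],"yaw":[0,0,0],"gripper":[255,255,255]}'
```

```text
time_s: 26.75
ee_pos: [0.4639, 0.1033, 0.1048]
eef_rot: [3.137, 0.029, 3.139]
force: [-0.2, 0.4, -0.9]
grip_width: 0.0177
time_s: 27.0
ee_pos: [0.4638, 0.1033, 0.1026]
eef_rot: [3.137, 0.028, 3.139]
force: [0.0, 0.2, 0.2]
grip_width: 0.018
time_s: 27.25
ee_pos: [0.4641, 0.1033, 0.101]
eef_rot: [3.137, 0.029, 3.139]
force: [-1.9, 0.0, 6.1]
grip_width: 0.0178
```

Contact at 6 N. Release and lift away.

```bash
python3 -m creep '{"translation":[[0,0,0],[0,0,0],[0,0,0],[0,0,0],[0,0,0]],"yaw":[0,0,0,0,0],"gripper":[200,150,100,80,60]}'
python3 -m creep '{"translation":[[0,0,0],[0,0,30],[0,0,65],[0,0,100],[0,0,140]],"yaw":[0,0,0,0,0],"gripper":[20,20,20,20,20]}'
python3 -m creep '{"translation":[[0,0,35],[25,0,60],[60,0,60],[95,0,60],[130,0,60]],"yaw":[0,0,0,0,0],"gripper":[20,20,20,20,20]}'
python3 - <<'E'
from meas import *
np.set_printoptions(precision=4,suppress=True)
print(ctrl.get_obs()['ee_pos'],ctrl.get_obs()['eef_rot'])
for n in ['scene','side']:
    c=cam(n);P=cloud(c);z=P[...,2]
    near=np.linalg.norm(P[...,:2]-[.464,.103],axis=-1)<.04
    for z0 in (.05,.1,.16): q=P[near&(z>z0)&(z<z0+.015)]; print(n,z0,len(q),q[:,:2].mean(0))
    print('top',z[near].max())
c=cam('wrist');P=cloud(c);z=P[...,2]
m=(z>.105)&(z<.13)&(P[...,0]>.58)&(P[...,0]<.72)&(abs(P[...,1])<.4)
for ce,a,p in blobs(m,P,300): print('st',ce,a,rect(p),np.percentile(p[:,2],95))
E
```

```text
time_s: 27.67
ee_pos: [0.464, 0.1033, 0.101]
eef_rot: [3.137, 0.029, 3.139]
force: [0.0, -0.1, 0.1]
grip_width: 0.0438
time_s: 28.08
ee_pos: [0.4633, 0.1032, 0.2419]
eef_rot: [3.138, 0.027, 3.139]
force: [0.3, -0.3, -0.8]
grip_width: 0.0767
time_s: 28.5
ee_pos: [0.5948, 0.1032, 0.3023]
eef_rot: [3.137, 0.029, 3.139]
force: [0.7, 0.2, 0.8]
grip_width: 0.087
[0.5948 0.1032 0.3023] [3.1374 0.0285 3.1392]
scene 0.05 30 [0.4734 0.0932]
scene 0.1 19 [0.4705 0.0955]
scene 0.16 50 [0.4682 0.0989]
top 0.6449478903046382
side 0.05 28 [0.4628 0.1106]
side 0.1 19 [0.4612 0.1079]
side 0.16 34 [0.4636 0.1073]
top 0.6427498901544226
st [392.8597 213.5832] 2303 (array([640.2, 194.7]), array([50.8, 73.8]), 75.3) 0.12376268843895173
st [286.2527 243.3964] 2283 (array([673.1,  72.4]), array([48.8, 73.1]), 87.1) 0.12373088269614953
st [ 44.374  241.1931] 1952 (array([ 668.4, -212.6]), array([53.6, 54.8]), 84.5) 0.12353587600143309
st [546.7769 242.5934] 605 (array([673.1, 377.2]), array([15.9, 54.4]), 52.8) 0.1288117111437947
```

Dipper stands upright on the coaster (scene/side mean column ≈(0.467,0.102) at every height). Now stone A at (0.6405,0.1945), long axis −15°. I'll also locate the tray.

```bash
python3 -m creep '{"translation":[[20,40,0],[40,80,0],[46,91,-30],[46,91,-65],[46,91,-100]],"yaw":[-0.1,-0.2,-0.26,-0.26,-0.26],"gripper":[20,20,20,20,20]}'
python3 -m creep '{"translation":[[0,0,-35],[0,0,-65],[0,0,-95],[0,0,-110],[0,0,-110]],"yaw":[0,0,0,0,0],"gripper":[20,20,20,20,20]}' 30
python3 - <<'E'
from h import *
c=cam('scene'); p=plane(c,[(152.5,306),(216.5,256),(265,307.5)],.052);print(p,(p[0]+p[2])/2)
print(ctrl.get_obs()['ee_pos'],ctrl.get_obs()['eef_rot'])
E
```

```text
time_s: 29.07
ee_pos: [0.6399, 0.1954, 0.1987]
eef_rot: [3.137, 0.025, 2.88]
force: [0.2, -0.9, -0.2]
grip_width: 0.0866
time_s: 29.48
ee_pos: [0.6376, 0.1951, 0.0854]
eef_rot: [3.14, 0.02, 2.88]
force: [-0.1, -0.3, -0.7]
grip_width: 0.0867
[[ 0.38749709 -0.45090633  0.052     ]
 [ 0.39053836 -0.26118803  0.052     ]
 [ 0.58018697 -0.26396408  0.052     ]] [ 0.48384203 -0.35743521  0.052     ]
[0.63878564 0.19532939 0.0881752 ] [3.13826367 0.02313588 2.88031273]
```

```bash
python3 -m creep '{"translation":[[1,0,-5],[1,0,-5],[1,0,-5],[1,0,-5],[1,0,-5]],"yaw":[0,0,0,0,0],"gripper":[90,110,130,160,160]}' 30
python3 -m creep '{"translation":[[0,0,0],[0,0,0],[0,0,0],[0,0,0]],"yaw":[0,0,0,0],"gripper":[180,180,180,180]}' 35
python3 -m creep '{"translation":[[0,0,25],[0,0,60],[0,0,95],[0,0,130],[0,0,165]],"yaw":[0,0,0,0,0],"gripper":[180,180,180,180,180]}'
```

```text
time_s: 29.95
ee_pos: [0.64, 0.1954, 0.084]
eef_rot: [3.138, 0.024, 2.88]
force: [0.2, 0.2, 0.0]
grip_width: 0.0568
time_s: 30.28
ee_pos: [0.6402, 0.1954, 0.0843]
eef_rot: [3.138, 0.024, 2.88]
force: [-0.8, -0.1, 2.6]
grip_width: 0.0494
time_s: 30.7
ee_pos: [0.6398, 0.1953, 0.2506]
eef_rot: [3.138, 0.024, 2.88]
force: [0.6, -0.1, -2.7]
grip_width: 0.0495
```

```bash
for k in 1 2 3; do python3 -m creep '{"translation":[[-10,-30,0],[-20,-60,0],[-30,-90,0],[-40,-120,0],[-50,-149,0]],"yaw":[0.02,0.04,0.06,0.08,0.087],"gripper":[180,180,180,180,180]}'|grep -E "pos|rot|width"; done
python3 - <<'E'
from meas import *
np.set_printoptions(precision=4,suppress=True)
o=ctrl.get_obs();print(o['ee_pos'],o['qpos'],o['force'])
c=cam('wrist');P=cloud(c);z=P[...,2];save(c,'w3.png')
m=(abs(z-.0525)<.004)&(P[...,0]>.33)&(P[...,0]<.62)&(P[...,1]<-.22)
for ce,a,p in blobs(m,P,50): print('rim',ce,a,p.min(0),p.max(0))
E
```

```text
ee_pos: [0.5888, 0.045, 0.2502]
eef_rot: [3.138, 0.023, 2.969]
grip_width: 0.0497
ee_pos: [0.538, -0.1054, 0.2498]
eef_rot: [3.138, 0.022, 3.057]
grip_width: 0.0497
ee_pos: [0.4871, -0.2559, 0.2495]
eef_rot: [3.138, 0.022, -3.138]
grip_width: 0.0497
[ 0.4871 -0.2559  0.2495] [-0.558   0.2515  1.4495  0.015   1.4241 -2.134 ] [-0.1872  0.0362 -2.872 ]
rim [211.258  136.9267] 2702 [ 0.3771 -0.4527  0.0485] [ 0.5741 -0.2534  0.0531]
```

View pics/w3.png

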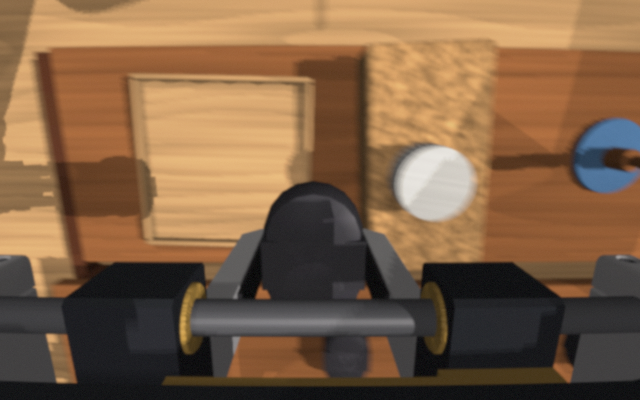

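The wrist view shows the tray (130–312, 75–245), the stone in the jaws, the lid on the block at (435,183) and the dipper on the coaster at (610,155). Tray centre is (0.4755,-0.353). Place stone A at (0.432,-0.391).

```bash
python3 -m creep '{"translation":[[-14,-34,0],[-28,-68,0],[-42,-102,0],[-55,-135,0],[-55,-135,0]],"yaw":[0,0,0,0,0],"gripper":[180,180,180,180,180]}'
python3 -m creep '{"translation":[[0,0,-40],[0,0,-80],[0,0,-120],[0,0,-160],[0,0,-190]],"yaw":[0,0,0,0,0],"gripper":[180,180,180,180,180]}'
python3 -m creep '{"translation":[[0,0,-10],[0,0,-18],[0,0,-18],[0,0,-18]],"yaw":[0,0,0,0],"gripper":[180,180,180,180]}'
```

```text
time_s: 32.42
ee_pos: [0.4278, -0.3994, 0.2484]
eef_rot: [3.139, 0.02, 3.138]
force: [0.1, 1.0, -3.3]
grip_width: 0.0495
time_s: 32.83
ee_pos: [0.4268, -0.3981, 0.0548]
eef_rot: [3.137, 0.017, 3.137]
force: [1.0, 0.1, -3.4]
grip_width: 0.0501
time_s: 33.17
ee_pos: [0.4275, -0.3987, 0.0384]
eef_rot: [3.138, 0.019, 3.138]
force: [1.0, 0.2, -2.1]
grip_width: 0.0499
```

```bash
python3 -m creep '{"translation":[[4,6,0],[4,6,-3],[4,6,-6],[4,6,-6]],"yaw":[0,0,0,0],"gripper":[180,180,180,180]}'
python3 -m creep '{"translation":[[0,0,-1],[0,0,-2],[0,0,-2]],"yaw":[0,0,0],"gripper":[180,180,180]}'
```

```text
time_s: 33.5
ee_pos: [0.4316, -0.3926, 0.0323]
eef_rot: [3.138, 0.019, 3.138]
force: [-0.5, 0.5, -3.4]
grip_width: 0.05
time_s: 33.75
ee_pos: [0.4316, -0.3927, 0.0305]
eef_rot: [3.138, 0.019, 3.138]
force: [-1.0, -0.3, -2.0]
grip_width: 0.0494
```

```bash
python3 -m creep '{"translation":[[0,0,-1],[0,0,-2],[0,0,-2]],"yaw":[0,0,0],"gripper":[180,180,180]}'
python3 -m creep '{"translation":[[0,0,0],[0,0,0],[0,0,0],[0,0,0]],"yaw":[0,0,0,0],"gripper":[95,95,95,95]}'
python3 -m creep '{"translation":[[0,0,25],[0,0,60],[0,0,100],[0,0,140],[0,0,180]],"yaw":[0,0,0,0,0],"gripper":[95,95,95,50,20]}'
```

```text
time_s: 34.0
ee_pos: [0.4317, -0.3927, 0.0302]
eef_rot: [3.139, 0.019, 3.138]
force: [-9.8, 8.6, 18.5]
grip_width: 0.0493
time_s: 34.33
ee_pos: [0.4317, -0.3928, 0.0301]
eef_rot: [3.139, 0.019, 3.138]
force: [0.3, -0.5, 0.3]
grip_width: 0.0591
time_s: 34.75
ee_pos: [0.4314, -0.3925, 0.2119]
eef_rot: [3.138, 0.019, 3.138]
force: [0.6, -1.2, 0.7]
grip_width: 0.0686
```

```bash
python3 -m creep '{"translation":[[30,20,20],[62,44,20],[94,67,20],[126,90,20],[158,113,20]],"yaw":[0,0,0,0,0],"gripper":[20,20,20,20,20]}' 30
python3 -m creep '{"translation":[[30,22,0],[60,44,0],[88,65,0],[88,65,0],[88,65,0]],"yaw":[0,0,0,0,0],"gripper":[20,20,20,20,20]}'
python3 - <<'E'
from meas import *
np.set_printoptions(precision=4,suppress=True)
c=cam('wrist');P=cloud(c);z=P[...,2]
m=(z>.105)&(z<.13)&(P[...,0]>.58)&(P[...,0]<.73)&(abs(P[...,1])<.3)
for ce,a,p in blobs(m,P,500): print('st',ce,a,rect(p),np.percentile(p[:,2],95))
m=(z>.058)&(z<.085)&(P[...,0]>.38)&(P[...,0]<.57)&(P[...,1]<-.26)
for ce,a,p in blobs(m,P,200): print('tray st',ce,a,rect(p),np.percentile(p[:,2],95))
print(ctrl.get_obs()['ee_pos'],ctrl.get_obs()['eef_rot'])
E
```

```text
time_s: 35.17
ee_pos: [0.5907, -0.2782, 0.2318]
eef_rot: [3.138, 0.019, 3.138]
force: [-0.1, 0.2, 0.3]
grip_width: 0.0867
time_s: 35.58
ee_pos: [0.6795, -0.2117, 0.2304]
eef_rot: [3.138, 0.018, 3.14]
force: [0.2, 0.0, 0.2]
grip_width: 0.0869
st [612.6543 186.021 ] 3804 (array([674.2,  66.1]), array([73.3, 45.4]), 11.0) 0.12362151295524121
st [309.0684 190.6702] 3830 (array([ 677.9, -214.9]), array([50.1, 72.5]), 89.2) 0.12362950199288032
[ 0.6787 -0.213   0.231 ] [3.1383 0.0181 3.1383]
```

```bash
python3 -m creep '{"translation":[[-1,-1,-35],[-1,-1,-75],[-1,-1,-115],[-1,-1,-140],[-1,-1,-147]],"yaw":[0,0,0,0,0],"gripper":[20,20,20,20,20]}' 30
python3 -m creep '{"translation":[[0,0,0],[0,0,0],[0,0,0],[0,0,0],[0,0,0]],"yaw":[0,0,0,0,0],"gripper":[90,110,130,160,160]}' 30
python3 -m creep '{"translation":[[0,0,0],[0,0,0],[0,0,0],[0,0,0]],"yaw":[0,0,0,0],"gripper":[180,180,180,180]}' 35
python3 -m creep '{"translation":[[0,0,25],[0,0,60],[0,0,95],[0,0,110],[0,0,110]],"yaw":[0,0,0,0,0],"gripper":[180,180,180,180,180]}'
```

```text
time_s: 36.05
ee_pos: [0.6749, -0.2146, 0.0792]
eef_rot: [3.136, 0.012, 3.137]
force: [-0.2, -0.7, 0.3]
grip_width: 0.0869
time_s: 36.47
ee_pos: [0.6755, -0.2148, 0.0809]
eef_rot: [3.137, 0.014, 3.137]
force: [-0.2, 0.1, 0.0]
grip_width: 0.0566
time_s: 36.8
ee_pos: [0.6757, -0.2149, 0.0817]
eef_rot: [3.137, 0.015, 3.137]
force: [-1.6, 1.5, 5.9]
grip_width: 0.0499
time_s: 37.22
ee_pos: [0.6769, -0.2153, 0.1961]
eef_rot: [3.14, 0.021, 3.137]
force: [-0.1, 0.0, -2.3]
grip_width: 0.0501
```

```bash
python3 -m creep '{"translation":[[-30,-26,0],[-60,-52,0],[-90,-78,0],[-120,-104,0],[-150,-130,0]],"yaw":[0,0,0,0,0],"gripper":[180,180,180,180,180]}'
python3 -m creep '{"translation":[[-9,-8,0],[-9,-8,-30],[-9,-8,-70],[-9,-8,-110],[-9,-8,-140]],"yaw":[0,0,0,0,0],"gripper":[180,180,180,180,180]}'
python3 -m creep '{"translation":[[0,0,-8],[0,0,-16],[0,0,-16],[0,0,-16]],"yaw":[0,0,0,0],"gripper":[180,180,180,180]}'
```

```text
time_s: 37.63
ee_pos: [0.5248, -0.3457, 0.1938]
eef_rot: [3.138, 0.019, 3.137]
force: [1.2, -0.2, -2.1]
grip_width: 0.0499
time_s: 38.05
ee_pos: [0.5141, -0.3523, 0.0488]
eef_rot: [3.135, 0.015, 3.137]
force: [0.6, -1.3, -2.3]
grip_width: 0.05
time_s: 38.38
ee_pos: [0.5148, -0.3526, 0.034]
eef_rot: [3.136, 0.016, 3.137]
force: [0.8, 0.1, -0.7]
grip_width: 0.0496
```

```bash
python3 -m creep '{"translation":[[2,0,-2],[2,0,-4],[2,0,-5],[2,0,-5]],"yaw":[0,0,0,0],"gripper":[180,180,180,180]}'
python3 -m creep '{"translation":[[0,0,-1],[0,0,-2],[0,0,-2]],"yaw":[0,0,0],"gripper":[180,180,180]}'
python3 -m creep '{"translation":[[0,0,0],[0,0,0],[0,0,0],[0,0,0]],"yaw":[0,0,0,0],"gripper":[95,95,95,95]}'
python3 -m creep '{"translation":[[0,0,25],[0,0,60],[0,0,100],[0,0,140],[0,0,180]],"yaw":[0,0,0,0,0],"gripper":[95,95,95,50,20]}'
```

```text
time_s: 38.72
ee_pos: [0.5169, -0.3527, 0.0293]
eef_rot: [3.136, 0.016, 3.137]
force: [-0.7, -0.0, -2.2]
grip_width: 0.0497
time_s: 38.97
ee_pos: [0.5171, -0.3528, 0.0277]
eef_rot: [3.136, 0.017, 3.137]
force: [0.4, 0.7, 1.7]
grip_width: 0.0495
time_s: 39.3
ee_pos: [0.5171, -0.3528, 0.0277]
eef_rot: [3.136, 0.017, 3.137]
force: [-0.7, -0.6, -0.2]
grip_width: 0.0588
time_s: 39.72
ee_pos: [0.5168, -0.3526, 0.2097]
eef_rot: [3.136, 0.017, 3.137]
force: [0.1, -1.5, 0.5]
grip_width: 0.069
```

```bash
python3 -m creep '{"translation":[[13,35,30],[26,70,30],[39,105,30],[52,140,30],[65,175,30]],"yaw":[0,0,0,0,0],"gripper":[20,20,20,20,20]}' 30
python3 -m creep '{"translation":[[13,35,0],[26,70,0],[39,105,0],[52,140,0],[65,175,0]],"yaw":[0,0,0,-0.03,-0.055],"gripper":[20,20,20,20,20]}'
python3 -m creep '{"translation":[[13,35,0],[26,72,0],[26,72,0],[26,72,0]],"yaw":[0,0,0,0],"gripper":[20,20,20,20]}'
python3 - <<'E'
from meas import *
np.set_printoptions(precision=4,suppress=True)
c=cam('wrist');P=cloud(c);z=P[...,2]
m=(z>.105)&(z<.13)&(P[...,0]>.58)&(P[...,0]<.73)&(abs(P[...,1])<.3)
for ce,a,p in blobs(m,P,500): print('st',ce,a,rect(p),np.percentile(p[:,2],95))
print(ctrl.get_obs()['ee_pos'],ctrl.get_obs()['eef_rot'])
E
```

```text
time_s: 40.13
ee_pos: [0.5821, -0.1758, 0.2401]
eef_rot: [3.137, 0.017, 3.137]
force: [1.4, -0.4, 0.2]
grip_width: 0.0866
time_s: 40.55
ee_pos: [0.6474, 0.0011, 0.2402]
eef_rot: [3.137, 0.018, 3.081]
force: [0.4, -0.1, 1.4]
grip_width: 0.0864
time_s: 40.88
ee_pos: [0.6735, 0.0749, 0.2395]
eef_rot: [3.137, 0.017, 3.083]
force: [-0.5, -0.9, 0.5]
grip_width: 0.0867
st [309.248  190.0489] 3601 (array([672.9,  71.8]), array([49.7, 72.3]), 85.8) 0.12369244683828508
[0.6733 0.0733 0.2397] [3.1369 0.017  3.0816]
```

```bash
python3 -m creep '{"translation":[[2,-1,-35],[2,-1,-75],[2,-1,-115],[2,-1,-148],[2,-1,-155]],"yaw":[0,0,0,0,0],"gripper":[20,20,20,20,20]}' 30
python3 -m creep '{"translation":[[0,0,0],[0,0,0],[0,0,0],[0,0,0],[0,0,0]],"yaw":[0,0,0,0,0],"gripper":[90,110,130,160,160]}' 30
python3 -m creep '{"translation":[[0,0,0],[0,0,0],[0,0,0],[0,0,0]],"yaw":[0,0,0,0],"gripper":[180,180,180,180]}' 35
python3 -m creep '{"translation":[[0,0,25],[0,0,60],[0,0,95],[0,0,130],[0,0,150]],"yaw":[0,0,0,0,0],"gripper":[180,180,180,180,180]}'
```

```text
time_s: 41.35
ee_pos: [0.6725, 0.0705, 0.0789]
eef_rot: [3.138, 0.009, 3.08]
force: [-0.3, -0.2, -0.8]
grip_width: 0.0868
time_s: 41.77
ee_pos: [0.6733, 0.0704, 0.0808]
eef_rot: [3.138, 0.012, 3.08]
force: [-0.2, 0.5, -0.4]
grip_width: 0.0565
time_s: 42.1
ee_pos: [0.6736, 0.0705, 0.0816]
eef_rot: [3.138, 0.013, 3.08]
force: [-1.4, 0.4, 5.6]
grip_width: 0.0496
time_s: 42.52
ee_pos: [0.6741, 0.0705, 0.2359]
eef_rot: [3.137, 0.017, 3.08]
force: [0.7, 0.0, -1.9]
grip_width: 0.0502
```

```bash
python3 -m creep '{"translation":[[-20,-32,0],[-40,-64,0],[-60,-96,0],[-80,-128,0],[-100,-160,0]],"yaw":[0,0,0.02,0.04,0.06],"gripper":[180,180,180,180,180]}'
python3 -m creep '{"translation":[[-20,-32,0],[-40,-64,0],[-60,-96,0],[-80,-128,0],[-100,-160,0]],"yaw":[0,0,0,0,0],"gripper":[180,180,180,180,180]}'
python3 -m creep '{"translation":[[-20,-32,0],[-39,-62,0],[-39,-62,0],[-39,-62,0]],"yaw":[0,0,0,0],"gripper":[180,180,180,180]}'
```

```text
time_s: 42.93
ee_pos: [0.5727, -0.0906, 0.2355]
eef_rot: [3.137, 0.016, 3.141]
force: [1.5, -0.7, -0.8]
grip_width: 0.0498
time_s: 43.35
ee_pos: [0.4713, -0.2518, 0.2354]
eef_rot: [3.137, 0.016, 3.141]
force: [1.2, -0.4, -2.0]
grip_width: 0.05
time_s: 43.68
ee_pos: [0.4313, -0.3149, 0.2351]
eef_rot: [3.136, 0.015, 3.138]
force: [1.0, 0.8, -2.3]
grip_width: 0.0497
```

```bash
python3 -m creep '{"translation":[[0,1,-40],[0,1,-80],[0,1,-120],[0,1,-160],[0,1,-190]],"yaw":[0,0,0,0,0],"gripper":[180,180,180,180,180]}'
python3 -m creep '{"translation":[[0,0,-4],[0,0,-8],[0,0,-8],[0,0,-8]],"yaw":[0,0,0,0],"gripper":[180,180,180,180]}'
```

```text
time_s: 44.1
ee_pos: [0.4311, -0.312, 0.042]
eef_rot: [3.135, 0.013, 3.14]
force: [-0.4, 0.4, -2.8]
grip_width: 0.0496
time_s: 44.43
ee_pos: [0.4322, -0.3124, 0.036]
eef_rot: [3.137, 0.016, 3.14]
force: [-0.1, -0.0, -2.1]
grip_width: 0.0495
```

```bash
python3 -m creep '{"translation":[[0,-1,-3],[0,-1,-6],[0,-1,-7],[0,-1,-7]],"yaw":[0,0,0,0],"gripper":[180,180,180,180]}'
python3 -m creep '{"translation":[[0,0,-1],[0,0,-2],[0,0,-2]],"yaw":[0,0,0],"gripper":[180,180,180]}'
python3 -m creep '{"translation":[[0,0,0],[0,0,0],[0,0,0],[0,0,0]],"yaw":[0,0,0,0],"gripper":[95,95,95,95]}'
python3 -m creep '{"translation":[[0,0,25],[0,0,60],[0,0,100],[0,0,140],[0,0,180]],"yaw":[0,0,0,0,0],"gripper":[95,95,95,95,95]}'
python3 -m creep '{"translation":[[-30,0,40],[-50,0,80],[-50,0,80],[-50,0,80]],"yaw":[0,0,0,0],"gripper":[95,95,95,95]}'
python3 - <<'E'
from meas import *
np.set_printoptions(precision=4,suppress=True)
o=ctrl.get_obs();print(o['time_s'],o['ee_pos'])
for n in ['scene','side','wrist']:
    c=cam(n);P=cloud(c);x,y,z=[P[...,i] for i in range(3)]
    save(c,f'end_{n}.png',(80,40,560,400) if n=='scene' else None,1.6 if n=='scene' else 1)
    m=(z>.058)&(z<.085)&(x>.38)&(x<.57)&(y<-.26)&(y>-.45)
    for ce,a,p in blobs(m,P,60): print(n,'tray st',ce,a,rect(p),np.percentile(p[:,2],95))
    m=(abs(z-.145)<.005)&(np.hypot(x-.477,y+.144)<.06); p=P[m]; print('lid',len(p), rect(p) if len(p) else 0)
    q=P[(np.hypot(x-.466,y-.102)<.03)&(z>.06)&(z<.19)]; print('dipper',len(q),q.mean(0) if len(q) else 0,q[:,2].max() if len(q) else 0)
E
```

```text
time_s: 44.77
ee_pos: [0.4322, -0.3134, 0.0291]
eef_rot: [3.137, 0.016, 3.14]
force: [0.4, 0.6, -2.2]
grip_width: 0.0497
time_s: 45.02
ee_pos: [0.4323, -0.3136, 0.0276]
eef_rot: [3.137, 0.016, 3.14]
force: [-1.4, 2.4, 5.0]
grip_width: 0.0498
time_s: 45.35
ee_pos: [0.4323, -0.3136, 0.0276]
eef_rot: [3.137, 0.016, 3.14]
force: [-0.0, 0.8, 0.1]
grip_width: 0.0591
time_s: 45.77
ee_pos: [0.432, -0.3133, 0.2096]
eef_rot: [3.137, 0.016, 3.14]
force: [0.4, -0.1, 0.3]
grip_width: 0.0587
time_s: 46.1
ee_pos: [0.3817, -0.3141, 0.2931]
eef_rot: [3.141, 0.021, 3.139]
force: [1.0, -0.1, -0.6]
grip_width: 0.0589
46.1 [ 0.3817 -0.3141  0.2931]
scene tray st [209.0768 280.2795] 508 (array([ 435. , -316.3]), array([50.2, 73.1]), 88.9) 0.07119333230190607
scene tray st [182.3942 302.3175] 548 (array([ 435.5, -395.5]), array([49.8, 73.8]), 89.3) 0.07154918118379136
scene tray st [218.6766 316.1469] 572 (array([ 523.2, -355.2]), array([72.8, 50.1]), 0.5) 0.0711629332322926
lid 546 (array([ 478.5, -147.5]), array([64.6, 65.3]), 46.0)
dipper 219 [0.47   0.0969 0.1199] 0.17751042172809636
side tray st [372.
[... 171 characters left out ...]
2]), 4.6) 0.07313625121488454
side tray st [390.9754 160.5911] 203 (array([ 431.1, -313.3]), array([71.3, 58.8]), 19.6) 0.07290604972005213
lid 245 (array([ 477. , -143.7]), array([61.3, 68.4]), 25.3)
dipper 184 [0.4629 0.1082 0.1179] 0.1790137688984182
wrist tray st [248.8336 209.5316] 1725 (array([ 430.4, -392.9]), array([48.9, 69.7]), 89.7) 0.06981343433434875
wrist tray st [311.4017 212.015 ] 1932 (array([ 431.4, -314.2]), array([71.5, 48.8]), 0.0) 0.06973631407174122
wrist tray st [282.0823 275.3662] 1592 (array([ 515.6, -353.4]), array([48.2, 65.3]), 88.9) 0.06986807967848618
lid 713 (array([ 460., -152.]), array([28.1, 64. ]), 20.4)
dipper 371 [0.4643 0.0976 0.0695] 0.0877452419542899
```

View pics/end_scene.png

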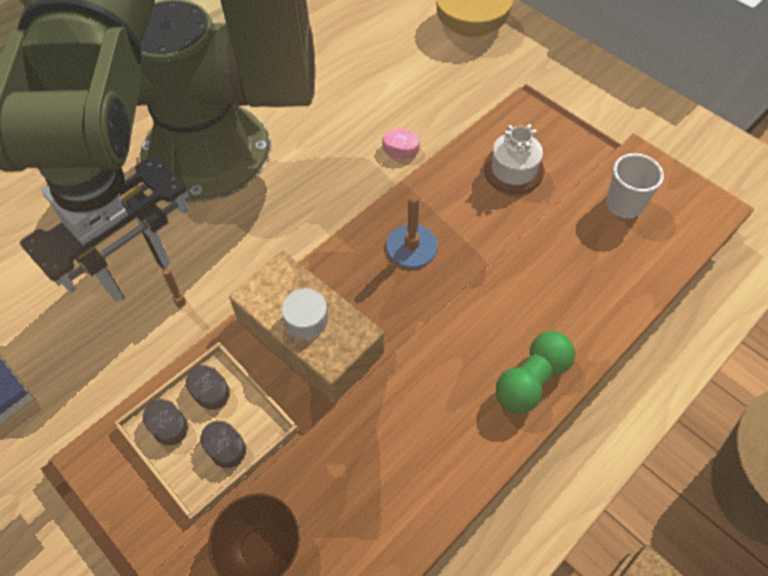

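The final view shows three stones flat in the tray, the lid on the block at (305,312), the dipper upright on the coaster at (413,220), the jar open, and the cup, roller, bowl and pink stone in place. The gripper is clear, so I'll hand in.

```bash
python3 -c "
from station import ctrl
print(ctrl.hand_in())"
```

```text
the job is handed in; nothing more can be done
None
```

The job is done and handed in at about 46 s of the 210 s allowed; no verdict was reported.

**What I did**
- **Lid:** I unscrewed it in two twists, about 5.55 rad in all. It came off without force and stands right way up near the centre of the cork block.
- **Dipper:** After that I held it in the jar for about 1 s, with its foot roughly 42 mm below the rim, and stood it upright on the coaster.
- **Stones:** All three dark stones lie flat on the tray floor. One had been knocked a few centimetres aside during the run, so I measured it again before picking it up.

**Last checks**
- The cameras put the stone tops at 0.070–0.073 m, against about 0.070 expected, and clear of each other.
- The lid top is level at about 0.145 m, against about 0.147 expected, and the dipper's upper end is at about 0.178 m.
- The cup, bowl, roller, pink stone and small dipper look unmoved. I judged that from the picture, without measuring.
- The gripper was clear of everything.

**What disagreed**
- The reported tool position was about 35 mm too low along the fingers, compared with all three cameras.
- Because of that, my first two tries at gripping the lid were too high. On the second, one finger ended up on top of the lid, with a wrist force of about 52 N (limit 120 N). I corrected for the offset from then on.
- The tool also leaned by up to 1.7°, with no visible effect.

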